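# Find the socket that fits the clamped nut

## Task

Loosen the nut on the bar end clamped in the vise: find out, by trying the three sockets on it, which one fits (too small will not go on, too big goes on but spins around it), set the others back down on the bench, and with the right one turn the nut about 30 degrees anticlockwise seen from above. Finish while still gripping that socket, upright and fully home over the nut with a light steady downward push; do not let go. Turn the nut only with a socket, never with the fingers, and leave everything else on the bench where it is.

Things in the scene. Friction and masses are not known exactly. Their poses are not given: they have to be found in the camera images.
- socket_a: Steel socket standing on its mouth: dark round barrel 44 mm across, 40 mm high; on it a fixed bright hex adapter 26 mm across flats, 35 mm tall (40 to 75 mm up): grip two opposite flats of it, fingertips above the barrel. Hex opening in the underside 22 mm deep, flats parallel to the adapter's. Origin: centre of the mouth; z up; x and every 60 deg from it is square to a flat. 0.18 to 0.28 kg.
- socket_b: Same outside, sizes, origin and axes as socket_a. Only the openings of the three sockets differ: 21.4, 26.4 and 31.4 mm across flats; which socket has which is not told and cannot be seen while they stand. The right one is 1.4 mm wider than the nut.
- socket_c: Same outside, sizes, origin and axes as socket_a. Right socket: goes on 14 mm, has up to 8 deg of play, then turns the nut. Too small: stops on the nut's top. Too big: goes on just as far but turns without turning the nut.
- hex_1 (a point): Centre of the underside of the plain steel hex nut on bar_1: 14 mm high, 20, 25 or 30 mm across flats (size not told, all three differ), lying on a 44 mm washer. A seated socket's mouth lands on the washer: its origin meets this point; too small a socket stays 14 mm higher. z up; x and every 60 deg from it is square to a flat; turns with the nut.
- hex_2 (a point): The same point of the nut on bar_2, same height and axes as hex_1, another size. The 10 mm stud in each nut stands 4 mm above it.
- hex_3 (a point): The same point of the nut on bar_3, same height and axes as hex_1, another size.
- nut_1 (a joint): Turn of the nut on bar_1 about its vertical axis, rad: 0 at the start, grows anticlockwise seen from above; held by 0.3 N m of friction, stays where it is left.
- nut_2 (a joint): Turn of the nut on bar_2 about its vertical axis, rad: 0 at the start, grows anticlockwise seen from above; held by 0.3 N m of friction, stays where it is left.
- nut_3 (a joint): Turn of the nut on bar_3 about its vertical axis, rad: 0 at the start, grows anticlockwise seen from above; held by 0.3 N m of friction, stays where it is left.
- bar_1: Upright round steel bar end, 44 mm diameter, 55 mm high, with a 3 mm washer and its nut on top; fixed. Origin: centre of its underside. One of the three bar ends, a different one each time, is clamped in the vise; the other two stand on the plank.
- bar_2: Upright round steel bar end, 44 mm diameter, 55 mm high, with a 3 mm washer and its nut on top; fixed. Origin: centre of its underside. One of the three bar ends, a different one each time, is clamped in the vise; the other two stand on the plank.
- bar_3: Upright round steel bar end, 44 mm diameter, 55 mm high, with a 3 mm washer and its nut on top; fixed. Origin: centre of its underside. One of the three bar ends, a different one each time, is clamped in the vise; the other two stand on the plank.
- vise: Grey machine vise fixed to the bench, 200 x 100 mm, its jaws 65 mm high across its x axis; its screw and T-handle point to -x. Origin: on the bench under the middle of the jaw gap; z up.
- vise_seat (a point): Middle of the jaw gap on the vise's bed, 20 mm above the bench: the clamped bar end stands here, its nut's underside 58 mm above this point.
- plank: Wooden plank 190 x 80 x 20 mm fixed on the bench, carrying the two spare bar ends. Origin: centre of its underside.
- spray_can: White spray can, 52 mm diameter, 150 mm high, standing; origin: centre of its underside. To be left alone.
- glue: White glue bottle, 50 mm diameter, 120 mm high, standing; origin: centre of its underside. To be left alone.
- screwdriver: Screwdriver lying on the bench, along its own x; origin near its middle, at the underside. To be left alone.
- jar: Small jar with a steel cap, 56 mm diameter, 60 mm high, standing; origin: centre of its underside. To be left alone.
- offcut: Wood offcut 70 x 45 x 22 mm; origin: centre of its underside. To be left alone.
- spanner: Open spanner lying on the bench, along its own x; origin near its middle, at the underside. To be left alone.
- tape_roll: Flat pale disc (roll of tape), 70 mm diameter, 20 mm high; origin: centre of its underside. To be left alone.
Mind the look-alikes: they are no part of the job. Leave any yellow look-alike of the socket_c alone.

How it is judged:
By the outcome, as a careful person would: the job done as asked, in the order asked, and still so for the second after the job is handed in, while the arm keeps its last pose, push and grip.
It also fails if it takes over 72 s, if anything falls off the work surface, if the arm or the gripper's body presses on something with over 40 N, if the wrist force passes 120 N, or if a joint passes its speed limit or range.

## Robot

A 6-joint arm with a two-finger parallel gripper is mounted at the origin on the work surface. World frame = base frame: x ahead of the robot, y to its left, z up, the work surface at z = 0. Lengths are in m, angles in rad, forces in N, time in s.
With the tool pointing down it reaches from about 0.35 to 0.85 m from the base axis. Payload 8.1 kg.
Tool frame: the origin (TCP) lies between the finger pads; the fingertips stand ctrl.finger_overhang ahead of it and the grasp point (between the pads) lies 5 mm behind it (ctrl.finger_overhang is the distance from the TCP to the fingertips, in m); z points along the fingers, x is the direction in which the jaws open and shut, and the axes are right-handed (so a half turn about z gives the same grasp; the last joint's range is limited). The gripper opens to 85 mm and grips with 20 to 120 N. Pads are 22 mm wide; open, the fingers measure 114 mm over their backs; the gripper's body (76 mm by 85 mm) begins 54 mm behind the grasp point. The pads swing forward as they close: fully open they stand 13 mm farther back than shut.
Start: joints at [-1.377, 0.13, 1.488, -0, 1.523, -0.085], TCP at [0.165, -0.577, 0.245] pointing down, gripper open.
Joint ranges: [-2.96, 2.96], [-0.89, 2.26], [0.02, 2.5], [-1.34, 4.48], [0, 2.73], [-2.66, 2.66]. Speed limits (rad/s): [2.39, 2.39, 2.79, 3.14, 3.14, 3.14].

## Interface

Orientations are given as a unit quaternion [x, y, z, w].
In Python, from workcell import ctrl gives the robot as it stands.
- The arm moves only by the shell command python3 -m crank 'ROWS' [OPENING]. ROWS is JSON, a list of rows, each an object of numbers: "x", "y", "z": the shift along the tool's x, y, z each as a share of 200 mm, from -1 to 1; "rx", "ry", "rz": the turn, a rotation vector about the tool's x, y, z each as a share of 30 degrees, from -1 to 1. A call has 1 to 5 rows; each row is the pose to reach, as a shift and turn from the pose commanded when the call began, along the tool's axes at that moment; what a row does not reach only later rows make up. A row lasts 1/12 s, in which the tool goes at most 41.7 mm and 7.16 degrees, less where a joint would pass 70% of its speed; a pose out of reach is approached as far as the arm can. A call with a number of a shift or a turn outside -1 to 1 is refused whole. A call with a gripper value outside its range is refused whole. OPENING is the opening, from -1 (shut) to 1 (fully open), so that 0 is half open, set as the call begins (- or left out, the last holds). The fingers move at their own pace and stop on an object; the grip force is fixed at half the most. Time passes only in rows, so rows that repeat a pose let the fingers close. It gives the time, the measured TCP pose, the force and the opening at its end, in the units of the state.
- ctrl.observe(): the state, without advancing time (a new reading comes with each control period).
- ctrl.get_image(name): name is "scene" or "side" or "wrist"; returns the picture (400x640x3 uint8, blue, green, red); there is no depth.
- ctrl.camera_model(name): a dict with "vertical_fov" (degrees; the focal length in pixels is half the picture's height over the tangent of half this angle, whatever the lens; pixels are square), "cx", "cy" (the principal point, pixels), "k1" (the pictures are not rectified: a ray, as slopes to the right and down, at radius r is drawn at 1 + k1 r^2 times it, then the intrinsics apply), "origin" and "rotation" of the camera in the world; the wrist camera has in their place "T_tool_cam" (4x4, takes a point from camera to tool coordinates, whose origin is the TCP and whose axes are the tool frame's). Camera axes: x right, y down, z forward; pixel columns grow to the right and rows downward; lengths in m; the calibration is good to about 2 mm. A picture is of the moment at which its call begins: read the wrist's pose just before it. camera_model takes no time and is no camera call.
- ctrl.job_done(): hands the job in, once; it reports no verdict.
The state is a dict: "clock": time; "joint_pos": joint angles; "qvel": joint speeds; "tau": joint torques, N m; "tool_pos": TCP position; "orientation": TCP orientation; "ft_force": force on the tool from outside, world axes, zero at the start; "torque": the same for the moment, N m; "opening": finger opening in m.
Only numpy, scipy, OpenCV 4.12 (cv2) and the standard library are available. Lean on these libraries where they do the work, as an engineer would, in place of code of your own. Each camera call takes 0.05 s, during which the arm holds its last target. There are 200 camera calls.

## Working session

There is one attempt and no reset: what is moved stays moved. The work goes in short steps, Python scripts to look and compute and a shell command to move; the robot and the scene stay as the last step left them, time stands still between calls to the robot, and variables do not carry over. Pictures are saved under pics/ and viewed, about 8 in all and at most 12, crops included, and the job is handed in when it is done.

```bash
ls; mkdir -p pics; python3 - <<'E'
from workcell import ctrl
import cv2
s=ctrl.observe();print({k:s[k] for k in('clock','tool_pos','orientation','ft_force','opening')},ctrl.finger_overhang)
for n in('scene','side'):
    cv2.imwrite(f'pics/{n}0.png',ctrl.get_image(n));print(n,ctrl.camera_model(n))
print(ctrl.camera_model('wrist'))
E
```

```text
pics
{'clock': 0.0, 'tool_pos': array([ 0.1650414 , -0.57630318,  0.24424552]), 'orientation': array([ 7.98488355e-01, -6.02009543e-01, -6.77749797e-04, -6.30948591e-04]), 'ft_force': array([-1.10634528,  0.536773  ,  0.42523608]), 'opening': 0.08508614879189667} 0.014
scene {'vertical_fov': 45.56973664420397, 'cx': 318.2944239300745, 'cy': 200.18087981028995, 'k1': -0.14424783760593618, 'origin': array([1.32132968, 0.15266171, 1.04267398]), 'rotation': array([ 0.59665464,  0.73255309, -0.24944826, -0.212473  ])}
side {'vertical_fov': 56.352497847443885, 'cx': 318.80311726281116, 'cy': 192.88202768043942, 'k1': 0.019606525120448075, 'origin': array([0.17888828, 0.78578913, 0.55849274]), 'rotation': array([-0.193316  ,  0.83998034, -0.49264615,  0.11984036])}
{'vertical_fov': 64.6968475443787, 'cx': 322.4809827533379, 'cy': 205.6140145686015, 'k1': -0.061354312878180696, 'T_tool_cam': array([[ 9.99998199e-01,  1.85290796e-03,  4.10191309e-04,
         5.24917730e-04],
       [-1.89385825e-03,  9.60480218e-01,  2.78341813e-01,
        -6.97800944e-02],
       [ 1.21761124e-04, -2.78342089e-01,  9.60481997e-01,
        -1.27756345e-01],
       [ 0.00000000e+00,  0.00000000e+00,  0.00000000e+00,
         1.00000000e+00]])}
```

View pics/scene0.png

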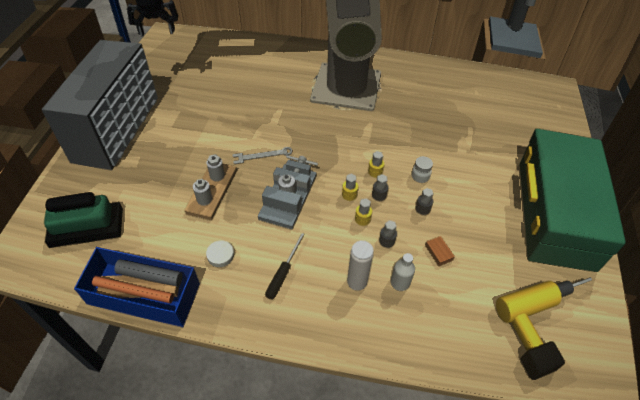

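View pics/side0.png

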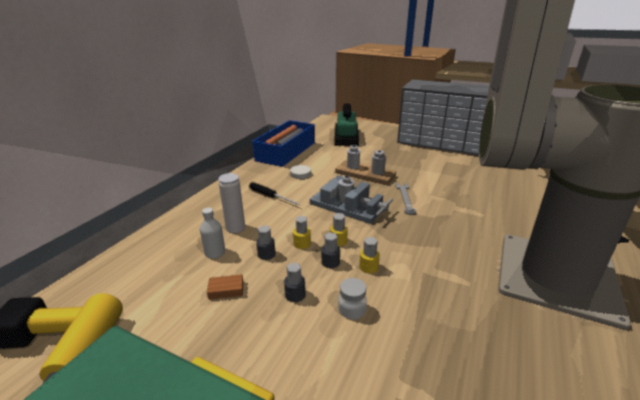

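The dark sockets in the scene image are at (381,187), (425,202) and (388,234). Three yellow look-alikes, at (377,163), (350,187) and (364,211), are to be left alone. The vise nut is at (287,182). Next I'll view an enlarged crop and compute positions.

```bash
cat > h.py <<'E'
import numpy as np, cv2
from scipy.spatial.transform import Rotation as R
from workcell import ctrl
def cam(n,s=None):
    m=ctrl.camera_model(n); f=200/np.tan(np.radians(m['vertical_fov']/2))
    if n=='wrist':
        T=m['T_tool_cam'];Q=R.from_quat(s['orientation']).as_matrix()
        return m,f,s['tool_pos']+Q@T[:3,3],Q@T[:3,:3]
    q=m['rotation']
    return m,f,np.array(m['origin']),(R.from_quat(q).as_matrix() if np.size(q)==4 else np.array(q))
def p2w(c,u,v,z):
    m,f,o,Q=c; d=np.array([(u-m['cx'])/f,(v-m['cy'])/f]); x=d.copy()
    for _ in range(20): x=d/(1+m['k1']*(x@x))
    r=Q@np.array([*x,1]); return o+r*(z-o[2])/r[2]
def w2p(c,p):
    m,f,o,Q=c; k=Q.T@(np.array(p)-o); x=k[:2]/k[2]; x=x*(1+m['k1']*(x@x))
    return x*f+[m['cx'],m['cy']]
def tool(s,p):  # world point -> tool coordinates
    return R.from_quat(s['orientation']).inv().apply(np.array(p)-s['tool_pos'])
E
python3 - <<'E'
from h import *
c=cam('scene')
for n,u,v,z in[('S1',382,180,.075),('S2',426,194,.075),('S3',388,227,.075),('y1',377,156,.075),('y2',350,180,.075),('y3',364,204,.075),('nut',287,179,.096),('jar',423,163,.06),('can',361,248,.15),('glue',404,260,.12)]: print(n,p2w(c,u,v,z).round(3))
im=cv2.imread('pics/scene0.png')[140:260,250:450]
cv2.imwrite('pics/crop1.png',cv2.resize(im,None,fx=4,fy=4,interpolation=cv2.INTER_CUBIC))
E
```

```text
S1 [0.467 0.169 0.075]
S2 [0.491 0.289 0.075]
S3 [0.618 0.202 0.075]
y1 [0.382 0.145 0.075]
y2 [0.486 0.084 0.075]
y3 [0.559 0.133 0.075]
nut [ 0.535 -0.077  0.096]
jar [0.366 0.277 0.06 ]
can [0.742 0.145 0.15 ]
glue [0.735 0.245 0.12 ]
```

View pics/crop1.png

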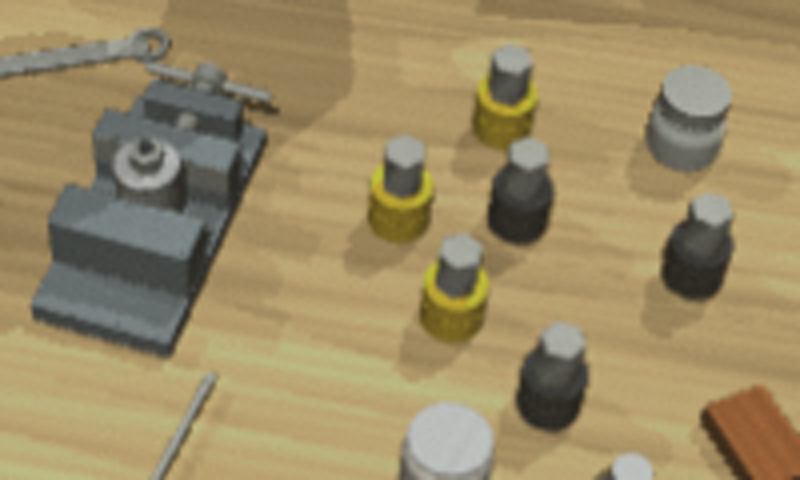

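```bash
cat >> h.py <<'E'
def yaw(s): 
    x=R.from_quat(s['orientation']).apply([1,0,0]); return np.degrees(np.arctan2(x[1],x[0]))
def plan(p0,y0,p1,y1,n=None):
    p0,p1=np.array(p0),np.array(p1); n=n or int(np.ceil(max(np.linalg.norm(p1-p0)/.2,abs(y1-y0)/30)-.02))
    for i in range(n):
        a=np.radians(y0+(y1-y0)*i/n); d=(p1-p0)/n/.2
        print('x %.3f y %.3f z %.3f rz %.3f'%(d@[np.cos(a),np.sin(a),0],d@[np.sin(a),-np.cos(a),0],-d[2],-(y1-y0)/n/30))
E
python3 - <<'E'
from h import *
s=ctrl.observe(); y=yaw(s); print(y)
plan(s['tool_pos'],y,[.52,-.08,.23],-5)
print(); plan([.52,-.08,.23],-5,[.491,.289,.2],20)
E
```

```text
-74.02640007383518
x -0.474 y -0.597 z 0.018 rz -0.575
x -0.276 y -0.711 z 0.018 rz -0.575
x -0.052 y -0.761 z 0.018 rz -0.575
x 0.176 y -0.742 z 0.018 rz -0.575

x -0.153 y -0.913 z 0.075 rz -0.417
x 0.049 y -0.924 z 0.075 rz -0.417
```

```bash
python3 -m crank '[{"x":-0.474,"y":-0.597,"z":0.018,"rz":-0.575},{"x":-0.474,"y":-0.597,"z":0.018,"rz":-0.575},{"x":-0.474,"y":-0.597,"z":0.018,"rz":-0.575},{"x":-0.474,"y":-0.597,"z":0.018,"rz":-0.575}]' 0.2
python3 -m crank '[{"x":-0.276,"y":-0.711,"z":0.018,"rz":-0.575},{"x":-0.276,"y":-0.711,"z":0.018,"rz":-0.575},{"x":-0.276,"y":-0.711,"z":0.018,"rz":-0.575},{"x":-0.276,"y":-0.711,"z":0.018,"rz":-0.575}]'
python3 -m crank '[{"x":-0.052,"y":-0.761,"z":0.018,"rz":-0.575},{"x":-0.052,"y":-0.761,"z":0.018,"rz":-0.575},{"x":-0.052,"y":-0.761,"z":0.018,"rz":-0.575},{"x":-0.052,"y":-0.761,"z":0.018,"rz":-0.575}]'
python3 -m crank '[{"x":0.176,"y":-0.742,"z":0.018,"rz":-0.575},{"x":0.176,"y":-0.742,"z":0.018,"rz":-0.575},{"x":0.176,"y":-0.742,"z":0.018,"rz":-0.575},{"x":0.176,"y":-0.742,"z":0.018,"rz":-0.575},{"x":0.176,"y":-0.742,"z":0.018,"rz":-0.575}]'
python3 - <<'E'
from h import *
s=ctrl.observe();im=ctrl.get_image('wrist');cv2.imwrite('pics/w1.png',im);import pickle;pickle.dump(s,open('w1.pkl','wb'));print(s['clock'],s['tool_pos'],yaw(s),s['joint_pos'].round(2))
plan(s['tool_pos'],yaw(s),[.491,.289,.2],20)
E
```

```text
0.1 [ 0.16502376 -0.57638043  0.24434753] -74.02640007383518 [-1.38  0.13  1.49 -0.    1.52 -0.09]
x -0.742 y -0.552 z 0.044 rz -0.627
x -0.525 y -0.761 z 0.044 rz -0.627
x -0.251 y -0.890 z 0.044 rz -0.627
x 0.049 y -0.923 z 0.044 rz -0.627
x 0.344 y -0.858 z 0.044 rz -0.627schema error: expected keys x, y, z, rx, ry, rz
schema error: expected keys x, y, z, rx, ry, rz
schema error: expected keys x, y, z, rx, ry, rz
schema error: expected keys x, y, z, rx, ry, rz
```

View pics/w1.png

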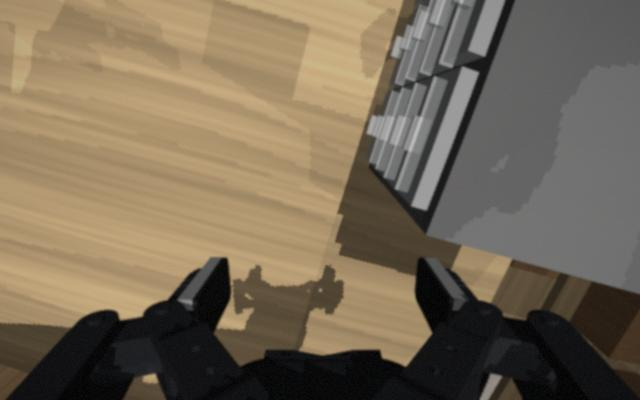

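The rows need all six keys, so nothing moved. The picture shows only the bench and the drawer cabinet.

```bash
python3 -m crank '[{"x":-0.474,"y":-0.597,"z":0.018,"rx":0,"ry":0,"rz":-0.575},{"x":-0.474,"y":-0.597,"z":0.018,"rx":0,"ry":0,"rz":-0.575},{"x":-0.474,"y":-0.597,"z":0.018,"rx":0,"ry":0,"rz":-0.575},{"x":-0.474,"y":-0.597,"z":0.018,"rx":0,"ry":0,"rz":-0.575}]' 0.2
python3 -m crank '[{"x":-0.276,"y":-0.711,"z":0.018,"rx":0,"ry":0,"rz":-0.575},{"x":-0.276,"y":-0.711,"z":0.018,"rx":0,"ry":0,"rz":-0.575},{"x":-0.276,"y":-0.711,"z":0.018,"rx":0,"ry":0,"rz":-0.575},{"x":-0.276,"y":-0.711,"z":0.018,"rx":0,"ry":0,"rz":-0.575}]'
python3 -m crank '[{"x":-0.052,"y":-0.761,"z":0.018,"rx":0,"ry":0,"rz":-0.575},{"x":-0.052,"y":-0.761,"z":0.018,"rx":0,"ry":0,"rz":-0.575},{"x":-0.052,"y":-0.761,"z":0.018,"rx":0,"ry":0,"rz":-0.575},{"x":-0.052,"y":-0.761,"z":0.018,"rx":0,"ry":0,"rz":-0.575}]'
python3 -m crank '[{"x":0.176,"y":-0.742,"z":0.018,"rx":0,"ry":0,"rz":-0.575},{"x":0.176,"y":-0.742,"z":0.018,"rx":0,"ry":0,"rz":-0.575},{"x":0.176,"y":-0.742,"z":0.018,"rx":0,"ry":0,"rz":-0.575},{"x":0.176,"y":-0.742,"z":0.018,"rx":0,"ry":0,"rz":-0.575},{"x":0.176,"y":-0.742,"z":0.018,"rx":0,"ry":0,"rz":-0.575}]'
cat >> h.py <<'E'
def snap(name):
    import pickle
    s=ctrl.observe();im=ctrl.get_image('wrist');cv2.imwrite(f'pics/{name}.png',im);pickle.dump(s,open(name+'.pkl','wb'))
    print(s['clock'],s['tool_pos'].round(4),'yaw',yaw(s).round(2),'F',s['ft_force'].round(1),'op',s['opening'].round(4),'j6',s['joint_pos'][5].round(2))
    return s,im
E
python3 - <<'E'
from h import *
s,im=snap('w1')
c=cam('wrist',s); u,v=w2p(c,[.535,-.077,.09]);print(u,v)
plan(s['tool_pos'],yaw(s),[.491,.289,.2],20)
E
```

```text
clock: 0.48
tool_pos: [0.2551, -0.45, 0.241]
orientation: [0.881, -0.474, -0.0, -0.001]
ft_force: [0.4, -0.8, 0.6]
opening: 0.0508
clock: 0.82
tool_pos: [0.3439, -0.3258, 0.2378]
orientation: [0.942, -0.336, 0.0, -0.001]
ft_force: [0.2, 1.0, -0.2]
opening: 0.0511
clock: 1.15
tool_pos: [0.4327, -0.2016, 0.2343]
orientation: [0.982, -0.191, 0.0, -0.0]
ft_force: [0.3, 0.6, -0.8]
opening: 0.0514
clock: 1.57
tool_pos: [0.5221, -0.0762, 0.2303]
orientation: [0.999, -0.041, 0.0, -0.001]
ft_force: [0.7, 0.9, 0.6]
opening: 0.0514Traceback (most recent call last):
  File "<stdin>", line 2, in <module>
  File "h.py", line 30, in snap
    print(s['clock'],s['tool_pos'].round(4),'yaw',yaw(s).round(2),'F',s['ft_force'].round(1),'op',s['opening'].round(4),'j6',s['joint_pos'][5].round(2))
                                                                                                  ^^^^^^^^^^^^^^^^^^
AttributeError: 'float' object has no attribute 'round'
```

```bash
sed -i "s/s\['opening'\].round(4)/round(s['opening'],4)/" h.py
python3 -m crank '[{"x":-0.153,"y":-0.913,"z":0.075,"rx":0,"ry":0,"rz":-0.417},{"x":-0.153,"y":-0.913,"z":0.075,"rx":0,"ry":0,"rz":-0.417},{"x":-0.153,"y":-0.913,"z":0.075,"rx":0,"ry":0,"rz":-0.417},{"x":-0.153,"y":-0.913,"z":0.075,"rx":0,"ry":0,"rz":-0.417},{"x":-0.153,"y":-0.913,"z":0.075,"rx":0,"ry":0,"rz":-0.417}]'
python3 -m crank '[{"x":0.049,"y":-0.924,"z":0.075,"rx":0,"ry":0,"rz":-0.417},{"x":0.049,"y":-0.924,"z":0.075,"rx":0,"ry":0,"rz":-0.417},{"x":0.049,"y":-0.924,"z":0.075,"rx":0,"ry":0,"rz":-0.417},{"x":0.049,"y":-0.924,"z":0.075,"rx":0,"ry":0,"rz":-0.417},{"x":0.049,"y":-0.924,"z":0.075,"rx":0,"ry":0,"rz":-0.417}]'
python3 - <<'E'
from h import *
import pickle
a=pickle.load(open('w1.pkl','rb'));ia=cv2.imread('pics/w1.png')
s,ib=snap('w2')
def crop(im,c,p,h=70):
    u,v=w2p(c,p);u0,v0=int(u)-h,int(v)-h;print('origin',u0,v0)
    M=np.float32([[4*100/h/1.0*0+280/h*0+200/h,0,-u0*200/h],[0,200/h,-v0*200/h]])
    return cv2.warpAffine(im,M,(400,400),flags=cv2.INTER_CUBIC)
o=np.hstack([crop(ia,cam('wrist',a),[.535,-.077,.09]),crop(ib,cam('wrist',s),[.491,.289,.075])])
cv2.imwrite('pics/crop2.png',o)
E
```

```text
clock: 2.03
tool_pos: [0.5045, 0.1066, 0.2153]
orientation: [0.998, 0.066, -0.0, -0.001]
ft_force: [1.0, -0.6, 0.3]
opening: 0.0514
clock: 2.45
tool_pos: [0.4903, 0.2913, 0.2003]
orientation: [0.985, 0.174, -0.0, -0.0]
ft_force: [-0.1, -0.2, -0.1]
opening: 0.0515
2.45 [0.4903 0.2913 0.2003] yaw 20.06 F [-0.1 -0.2 -0.1] op 0.0515 j6 0.1
origin 268 127
origin 253 135
```

View pics/crop2.png

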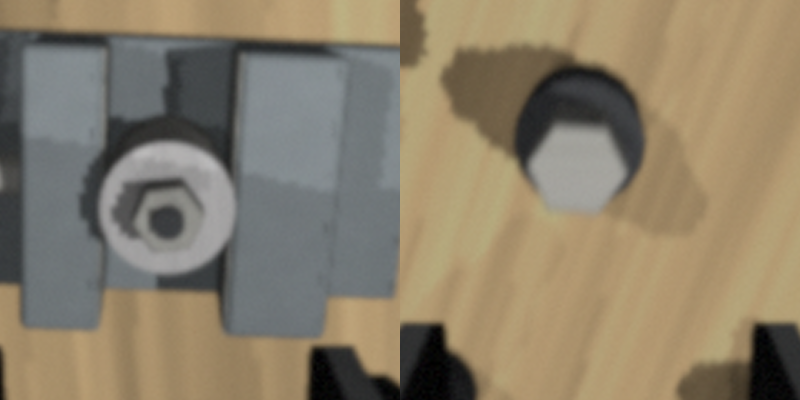

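The vise nut (crop at about (165,215)) has corners about half the washer's width, so it is about 20 mm across flats. The right socket should then be the 21.4 mm one. The hex top of socket S2 is at about (315,194), with its flats about 30° off the tool's x axis. I'll fit both poses numerically.

```bash
cat >> h.py <<'E'
from scipy.ndimage import map_coordinates
def fithex(im,c,p0,af,sp=.006,bright=True):
    """fit hexagon (centre, yaw of flat normal mod 60) at height p0[2] by edge contrast inside-outside"""
    g=cv2.GaussianBlur(cv2.cvtColor(im,cv2.COLOR_BGR2GRAY),(0,0),.8).astype(float)
    z=p0[2]; B=np.array([p2w(c,*(w2p(c,p0)),z)])[0]
    # rectify plane patch, 0.25 mm/px
    n=160; k=np.arange(-n,n+1)*.00025
    X,Y=np.meshgrid(B[0]+k,B[1]+k)
    m,f,o,Q=c; K=(np.stack([X,Y,np.full_like(X,z)],-1)-o)@Q; u=K[...,:2]/K[...,2:]; u=u*(1+m['k1']*(u**2).sum(-1,keepdims=True))*f+[m['cx'],m['cy']]
    P=map_coordinates(g,[u[...,1],u[...,0]],order=1)
    t=np.linspace(-.85,.85,25)*af/2/np.sqrt(3)
    def sc(v):
        s=[]
        for i in range(6):
            a=np.radians(v[2]+60*i); nn=np.array([np.cos(a),np.sin(a)]);tt=np.array([-nn[1],nn[0]])
            w=[]
            for r in(af/2-.0012,af/2+.0012):
                q=(v[:2]+nn*r+t[:,None]*tt)/.00025+n
                w.append(map_coordinates(P,[q[:,1],q[:,0]],order=1,mode='nearest'))
            d=(w[0]-w[1]); s.append(np.mean(np.abs(d.mean()) if not bright else np.clip(d,-10,40)))
        return -np.sum(s)
    g0=min(((sc((x,y,a)),x,y,a) for x in np.arange(-sp,sp+1e-9,.001) for y in np.arange(-sp,sp+1e-9,.001) for a in range(0,60,4)))
    from scipy.optimize import minimize
    r=minimize(lambda v:sc((v[0]*1e-3,v[1]*1e-3,v[2])),[g0[1]*1e3,g0[2]*1e3,g0[3]],method='Nelder-Mead',options=dict(initial_simplex=np.array([g0[1]*1e3,g0[2]*1e3,g0[3]])+np.array([[0,0,0],[.6,0,0],[0,.6,0],[0,0,3]])))
    x,y,a=r.x; a=(a+30)%60-30
    # overlay
    V=cv2.cvtColor(np.clip(P,0,255).astype(np.uint8),cv2.COLOR_GRAY2BGR)
    q=np.array([[x*4+n+4e3*af/np.sqrt(3)*np.cos(np.radians(a+30+60*i)),y*4+n+4e3*af/np.sqrt(3)*np.sin(np.radians(a+30+60*i))] for i in range(6)])
    cv2.polylines(V,[np.int32(q.round())],True,(0,0,255),1)
    return np.array([B[0]+x*1e-3,B[1]+y*1e-3,z]),a,r.fun,V
E
python3 - <<'E'
from h import *
import pickle
a=pickle.load(open('w1.pkl','rb'));ia=cv2.imread('pics/w1.png')
s=pickle.load(open('w2.pkl','rb'));ib=cv2.imread('pics/w2.png')
c1,c2=cam('wrist',a),cam('wrist',s)
n=p2w(c1,268+167/2.857,127+216/2.857,.092); k=p2w(c2,315,193.8,.075); print(n,k)
vs=[]
for af in(.02,.025): 
    p,y,sc,V=fithex(ia,c1,n,af,.004); print('nut',af,p.round(4),round(y,1),sc,'tool',tool(a,p).round(4)); vs.append(V)
p,y,sc,V=fithex(ib,c2,k,.026,.004); print('S2',p.round(4),round(y,1),sc,'tool',tool(s,p).round(4)); vs.append(V)
cv2.imwrite('pics/fit1.png',cv2.resize(np.hstack(vs),(798,266)))
E
```

```text
[ 0.52446129 -0.08022628  0.092     ] [0.48116638 0.29567176 0.075     ]
nut 0.02 [ 0.5243 -0.082   0.092 ] 25.3 -71.59132240574256 tool [0.0027 0.0059 0.1383]
nut 0.025 [ 0.5271 -0.0852  0.092 ] -25.0 -121.88075436150727 tool [0.0057 0.0088 0.1383]
S2 [0.4809 0.2969 0.075 ] -14.2 -182.9782602624821 tool [-0.0068 -0.0083  0.1253]
```

View pics/fit1.png

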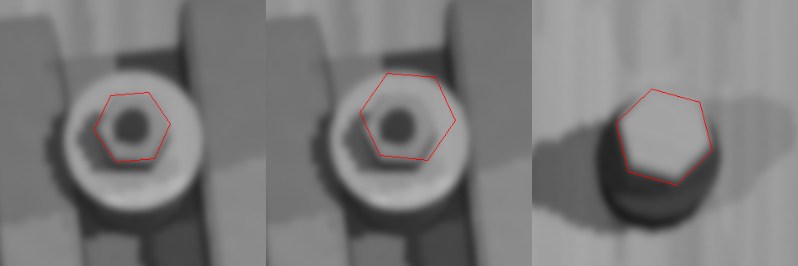

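The 20 mm fit matches the nut and stud, and S2's fit is also good. Now I'll centre and align above S2, then remeasure.

```bash
python3 - <<'E'
from h import *
s=ctrl.observe(); plan(s['tool_pos'],yaw(s),[.4809,.2969,.2],45.8)
E
```

```text
x -0.035 y -0.035 z 0.000 rz -0.855
```

```bash
python3 -m crank '[{"x":-0.035,"y":-0.042,"z":0,"rx":0,"ry":0,"rz":-0.86},{"x":-0.035,"y":-0.042,"z":0,"rx":0,"ry":0,"rz":-0.86},{"x":-0.035,"y":-0.042,"z":0,"rx":0,"ry":0,"rz":-0.86},{"x":-0.035,"y":-0.042,"z":0,"rx":0,"ry":0,"rz":-0.86},{"x":-0.035,"y":-0.042,"z":0,"rx":0,"ry":0,"rz":-0.86}]'
python3 - <<'E'
from h import *
s,im=snap('w3');c=cam('wrist',s)
p,y,sc,V=fithex(im,c,[.4809,.2969,.075],.026,.004); print('S2',p.round(4),round(y,1),sc,'tool',tool(s,p).round(4))
print(R.from_quat(s['orientation']).apply([0,0,1]))
E
```

```text
clock: 2.92
tool_pos: [0.4821, 0.2926, 0.2007]
orientation: [0.921, 0.39, -0.0, 0.0]
ft_force: [-0.3, -0.6, 1.1]
opening: 0.0516
2.9167 [0.4821 0.2926 0.2007] yaw 45.94 F [-0.3 -0.6  1.1] op 0.0516 j6 -0.35
S2 [0.4804 0.2948 0.075 ] -15.8 -191.6422945121014 tool [ 0.0004 -0.0028  0.1257]
[-2.82491252e-04 -6.06021864e-04 -9.99999776e-01]
```

```bash
python3 -m crank '[{"x":0.002,"y":-0.014,"z":0.1,"rx":0,"ry":0,"rz":0.057},{"x":0.002,"y":-0.014,"z":0.3,"rx":0,"ry":0,"rz":0.057},{"x":0.002,"y":-0.014,"z":0.5,"rx":0,"ry":0,"rz":0.057},{"x":0.002,"y":-0.014,"z":0.698,"rx":0,"ry":0,"rz":0.057},{"x":0.002,"y":-0.014,"z":0.698,"rx":0,"ry":0,"rz":0.057}]'
python3 -m crank '[{"x":0,"y":0,"z":0,"rx":0,"ry":0,"rz":0},{"x":0,"y":0,"z":0,"rx":0,"ry":0,"rz":0},{"x":0,"y":0,"z":0,"rx":0,"ry":0,"rz":0},{"x":0,"y":0,"z":0,"rx":0,"ry":0,"rz":0}]' -1
python3 - <<'E'
from h import *
s=ctrl.observe();print(s['tool_pos'],yaw(s),s['opening'])
plan(s['tool_pos'],yaw(s),[s['tool_pos'][0],s['tool_pos'][1],.2],yaw(s)); p=[s['tool_pos'][0],s['tool_pos'][1],.2]
print(); plan(p,yaw(s),[.5243,-.082,.22],25.3)
E
```

```text
clock: 3.38
tool_pos: [0.4748, 0.2925, 0.0525]
orientation: [0.928, 0.373, -0.007, 0.001]
ft_force: [-1.6, -0.3, -1.6]
opening: 0.0516
clock: 3.72
tool_pos: [0.4821, 0.2969, 0.0643]
orientation: [0.927, 0.375, 0.002, -0.0]
ft_force: [0.9, -0.6, -3.0]
opening: 0.0246
[0.4821114  0.29689411 0.06431741] 44.04725786041081 0.024604616690046915
x 0.000 y 0.000 z -0.678 rz -0.000

x -0.583 y 0.754 z -0.050 rz 0.312
x -0.452 y 0.839 z -0.050 rz 0.312
```

```bash
python3 -m crank '[{"x":0,"y":0,"z":0,"rx":0,"ry":0,"rz":0},{"x":0,"y":0,"z":-0.05,"rx":0,"ry":0,"rz":0},{"x":0,"y":0,"z":-0.25,"rx":0,"ry":0,"rz":0},{"x":0,"y":0,"z":-0.45,"rx":0,"ry":0,"rz":0},{"x":0,"y":0,"z":-0.68,"rx":0,"ry":0,"rz":0}]'
python3 -m crank '[{"x":-0.12,"y":0.15,"z":-0.05,"rx":0,"ry":0,"rz":0.31},{"x":-0.26,"y":0.33,"z":-0.05,"rx":0,"ry":0,"rz":0.31},{"x":-0.4,"y":0.52,"z":-0.05,"rx":0,"ry":0,"rz":0.31},{"x":-0.53,"y":0.69,"z":-0.05,"rx":0,"ry":0,"rz":0.31},{"x":-0.583,"y":0.754,"z":-0.05,"rx":0,"ry":0,"rz":0.31}]'
python3 -m crank '[{"x":-0.09,"y":0.17,"z":-0.02,"rx":0,"ry":0,"rz":0.31},{"x":-0.18,"y":0.34,"z":-0.02,"rx":0,"ry":0,"rz":0.31},{"x":-0.28,"y":0.52,"z":-0.02,"rx":0,"ry":0,"rz":0.31},{"x":-0.38,"y":0.70,"z":-0.02,"rx":0,"ry":0,"rz":0.31},{"x":-0.452,"y":0.839,"z":-0.02,"rx":0,"ry":0,"rz":0.31}]'
python3 -m crank '[{"x":0,"y":0,"z":0,"rx":0,"ry":0,"rz":0},{"x":0,"y":0,"z":0,"rx":0,"ry":0,"rz":0}]'
python3 - <<'E'
from h import *
s,im=snap('w4');c=cam('wrist',s);print('nut px',w2p(c,[.5243,-.082,.092]))
E
```

```text
clock: 4.13
tool_pos: [0.4793, 0.2957, 0.1947]
orientation: [0.927, 0.375, -0.001, 0.0]
ft_force: [1.3, 1.3, -2.0]
opening: 0.0246
clock: 4.55
tool_pos: [0.5015, 0.1035, 0.2045]
orientation: [0.954, 0.298, 0.001, 0.001]
ft_force: [-0.0, 0.9, -2.5]
opening: 0.0249
clock: 4.97
tool_pos: [0.5227, -0.0858, 0.2084]
orientation: [0.975, 0.22, 0.001, 0.001]
ft_force: [0.8, -0.2, -1.7]
opening: 0.0245
clock: 5.13
tool_pos: [0.5228, -0.0845, 0.208]
orientation: [0.976, 0.219, 0.0, 0.0]
ft_force: [-0.3, -0.5, -2.2]
opening: 0.0252
5.1333 [ 0.5228 -0.0845  0.208 ] yaw 25.28 F [-0.3 -0.5 -2.2] op 0.0252 j6 -0.7
nut px [326.43509761 203.23172044]
```

View pics/w4.png

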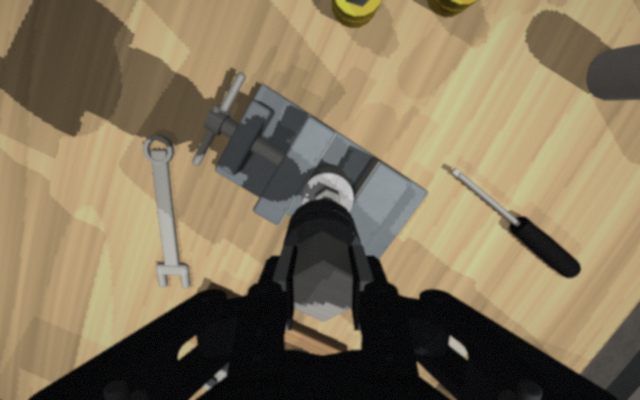

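The socket hangs upright in the fingers, with the vise nut partly hidden behind it at about (328,193). I'll step back and lower a little so one picture shows both the barrel and the nut.

```bash
python3 -m crank '[{"x":0,"y":0.15,"z":0.08,"rx":0,"ry":0,"rz":0},{"x":0,"y":0.225,"z":0.15,"rx":0,"ry":0,"rz":0},{"x":0,"y":0.225,"z":0.15,"rx":0,"ry":0,"rz":0},{"x":0,"y":0.225,"z":0.15,"rx":0,"ry":0,"rz":0},{"x":0,"y":0.225,"z":0.15,"rx":0,"ry":0,"rz":0}]'
python3 - <<'E'
from h import *
s,im=snap('w5');c=cam('wrist',s)
p,y,sc,V=fithex(im,c,[.5243,-.082,.092],.02,.005); print('nut',p.round(4),round(y,1),sc,'tool',tool(s,p).round(4))
Q=R.from_quat(s['orientation'])
W=lambda t:s['tool_pos']+Q.apply(t)
o=im.copy(); o=cv2.resize(im[100:340,200:460],None,fx=3,fy=3,interpolation=cv2.INTER_CUBIC)
def circ(z,col):
    q=[(w2p(c,W([.022*np.cos(a),.022*np.sin(a),z]))-[200,100])*3 for a in np.linspace(0,2*np.pi,60)]
    cv2.polylines(o,[np.int32(np.round(q))],True,col,1)
circ(.0643,(0,255,0)); circ(.0243,(0,255,255))
h=[(w2p(c,p+.02/np.sqrt(3)*np.array([np.cos(np.radians(y+30+60*i)),np.sin(np.radians(y+30+60*i)),0]))-[200,100])*3 for i in range(6)]
cv2.polylines(o,[np.int32(np.round(h))],True,(0,0,255),1)
cv2.imwrite('pics/ov5.png',o[:600])
E
```

```text
clock: 5.6
tool_pos: [0.5422, -0.1219, 0.1775]
orientation: [0.975, 0.221, 0.0, -0.0]
ft_force: [-0.2, 0.6, -2.1]
opening: 0.0247
5.6 [ 0.5422 -0.1219  0.1775] yaw 25.56 F [-0.2  0.6 -2.1] op 0.0247 j6 -0.76
nut [ 0.5249 -0.0828  0.092 ] 27.2 -69.52619355535128 tool [ 0.0012 -0.0427  0.0855]
```

View pics/ov5.png

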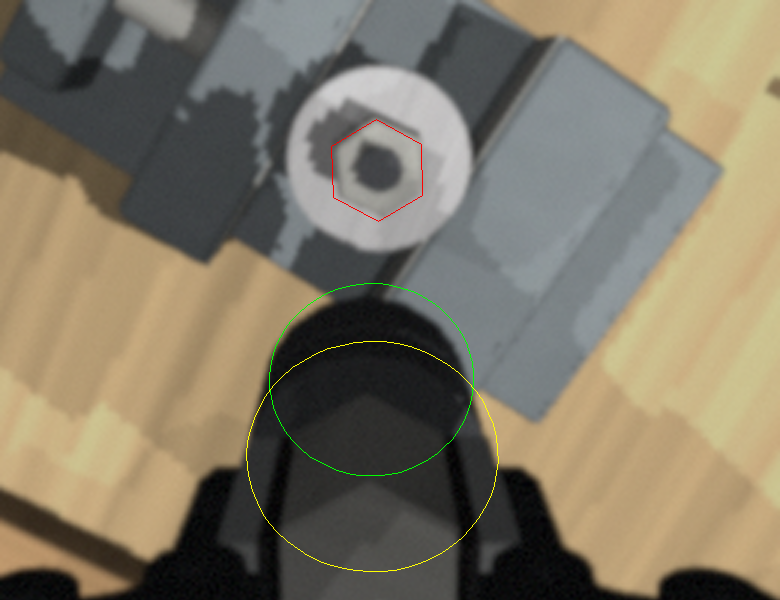

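```bash
cat >> h.py <<'E'
def fitbarrel(im,s,z):
    """socket mouth centre in tool x,y (as seen) from the free front arc, mouth at tool z"""
    c=cam('wrist',s);Q=R.from_quat(s['orientation']);g=cv2.GaussianBlur(cv2.cvtColor(im,cv2.COLOR_BGR2GRAY),(0,0),.8).astype(float)
    th=np.radians(np.linspace(-170,-10,60))
    def sc(v):
        w=[]
        for r in(.0208,.0232):
            q=np.array([w2p(c,s['tool_pos']+Q.apply([v[0]*1e-3+r*np.cos(t),v[1]*1e-3+r*np.sin(t),z])) for t in th])
            w.append(map_coordinates(g,[q[:,1],q[:,0]],order=1))
        return -np.mean(np.clip(w[1]-w[0],-5,30))
    b=min((sc((x,y)),x,y) for x in np.arange(-3,3.1,1) for y in np.arange(-6,6.1,1))
    from scipy.optimize import minimize
    r=minimize(sc,b[1:],method='Nelder-Mead',options=dict(initial_simplex=np.array(b[1:])+np.array([[0,0],[.7,0],[0,.7]])))
    return r.x*1e-3,r.fun
E
python3 - <<'E'
from h import *
import pickle
s=pickle.load(open('w5.pkl','rb'));im=cv2.imread('pics/w5.png')
for z in(.0603,.0643): print(z,fitbarrel(im,s,z))
E
```

```text
0.0603 (array([-0.00288123,  0.00135436]), np.float64(-29.60832715592364))
0.0643 (array([-0.00303136,  0.00255542]), np.float64(-29.59455259635272))
```

```bash
python3 - <<'E'
t=open('h.py').read(); i=t.index('def fitbarrel'); t=t[:i]+'''def fitbarrel(im,s,z):
    """socket mouth centre in tool x,y (as seen) from the free front arc, mouth at tool z"""
    from scipy.optimize import least_squares
    c=cam('wrist',s);Q=R.from_quat(s['orientation']);g=cv2.GaussianBlur(cv2.cvtColor(im,cv2.COLOR_BGR2GRAY),(0,0),.8).astype(float)
    ctr=np.zeros(2)
    for _ in range(4):
        P=[]
        for t in np.radians(np.linspace(-172,-8,80)):
            d=np.array([np.cos(t),np.sin(t)]); r=np.arange(.017,.0275,.0002)
            q=np.array([w2p(c,s['tool_pos']+Q.apply([*(ctr+d*k),z])) for k in r])
            G=np.gradient(map_coordinates(g,[q[:,1],q[:,0]],order=1))
            if G.max()>1.5: P.append(ctr+d*r[G.argmax()])
        P=np.array(P)
        f=least_squares(lambda v:1e3*(np.hypot(*(P-v[:2]).T)-.022),ctr,loss='soft_l1',f_scale=.3); ctr=f.x
    return ctr.round(5),len(P),np.median(np.abs(f.fun)).round(2)
'''; open('h.py','w').write(t)
E
python3 - <<'E'
from h import *
import pickle
s=pickle.load(open('w5.pkl','rb'));im=cv2.imread('pics/w5.png')
for z in(.0603,.0643): print(z,fitbarrel(im,s,z))
E
```

```text
0.0603 (array([-0.00153,  0.002  ]), 80, np.float64(0.2))
0.0643 (array([-0.00153,  0.00292]), 80, np.float64(0.19))
```

```bash
sed -i 's/linspace(-172,-8,80)/linspace(-90-half,-90+half,80)/; s/def fitbarrel(im,s,z)/def fitbarrel(im,s,z,half=65)/' h.py; python3 - <<'E'
from h import *
import pickle
s=pickle.load(open('w5.pkl','rb'));im=cv2.imread('pics/w5.png')
for h in(75,60,45): print(h,fitbarrel(im,s,.0643,h))
s=ctrl.observe();print(s['tool_pos'],yaw(s))
E
```

```text
75 (array([-0.0016 ,  0.00294]), 80, np.float64(0.19))
60 (array([-0.00153,  0.00292]), 80, np.float64(0.2))
45 (array([-0.00154,  0.00288]), 80, np.float64(0.19))
[ 0.54248744 -0.12202914  0.17791221] 25.569662359347056
```

```bash
python3 -m crank '[{"x":0.0135,"y":-0.15,"z":0.02,"rx":0,"ry":0,"rz":-0.05},{"x":0.0135,"y":-0.228,"z":0.04,"rx":0,"ry":0,"rz":-0.05},{"x":0.0135,"y":-0.228,"z":0.04,"rx":0,"ry":0,"rz":-0.05},{"x":0.0135,"y":-0.228,"z":0.04,"rx":0,"ry":0,"rz":-0.05}]'
python3 -m crank '[{"x":0,"y":0,"z":0.02,"rx":0,"ry":0,"rz":0},{"x":0,"y":0,"z":0.04,"rx":0,"ry":0,"rz":0},{"x":0,"y":0,"z":0.06,"rx":0,"ry":0,"rz":0},{"x":0,"y":0,"z":0.075,"rx":0,"ry":0,"rz":0},{"x":0,"y":0,"z":0.075,"rx":0,"ry":0,"rz":0}]'
```

```text
clock: 5.98
tool_pos: [0.5251, -0.0797, 0.1698]
orientation: [0.972, 0.235, 0.001, 0.0]
ft_force: [0.3, -0.1, -1.3]
opening: 0.0248
clock: 6.4
tool_pos: [0.5244, -0.0813, 0.1527]
orientation: [0.972, 0.233, -0.001, -0.0]
ft_force: [-0.1, -0.5, -2.0]
opening: 0.0251
```

```bash
python3 -m crank '[{"x":0,"y":0,"z":0.02,"rx":0,"ry":0,"rz":0},{"x":0,"y":0,"z":0.04,"rx":0,"ry":0,"rz":0},{"x":0,"y":0,"z":0.05,"rx":0,"ry":0,"rz":0},{"x":0,"y":0,"z":0.055,"rx":0,"ry":0,"rz":0},{"x":0,"y":0,"z":0.055,"rx":0,"ry":0,"rz":0}]'
```

```text
clock: 6.82
tool_pos: [0.5248, -0.081, 0.1425]
orientation: [0.972, 0.233, -0.0, -0.0]
ft_force: [-0.0, -0.3, -3.1]
opening: 0.025
```

```bash
python3 -c "
from h import *
s=ctrl.observe();print(s['torque'].round(3),s['tau'].round(2))"
python3 -m crank '[{"x":0,"y":0,"z":0,"rx":0,"ry":0,"rz":-0.15},{"x":0,"y":0,"z":0,"rx":0,"ry":0,"rz":-0.3},{"x":0,"y":0,"z":0,"rx":0,"ry":0,"rz":-0.45}]'
python3 -c "
from h import *
s=ctrl.observe();print(s['torque'].round(3),s['tau'].round(2),yaw(s))"
python3 -m crank '[{"x":0,"y":0,"z":0,"rx":0,"ry":0,"rz":-0.12},{"x":0,"y":0,"z":0,"rx":0,"ry":0,"rz":-0.12},{"x":0,"y":0,"z":0,"rx":0,"ry":0,"rz":-0.12}]'
python3 -c "
from h import *
s=ctrl.observe();print(s['torque'].round(3),s['tau'].round(2),yaw(s))"
```

```text
[ 0.029  0.029 -0.045] [-3.000e-02 -4.960e+01 -4.869e+01 -1.000e-02 -8.000e-02 -0.000e+00]
clock: 7.07
tool_pos: [0.5252, -0.0811, 0.1432]
orientation: [0.938, 0.348, 0.0, 0.0]
ft_force: [-0.5, 0.2, -1.4]
opening: 0.025
[ 0.018  0.078 -0.037] [-1.000e-02 -4.960e+01 -4.865e+01 -0.000e+00 -0.000e+00  2.010e+00] 40.70622106190393
clock: 7.32
tool_pos: [0.5252, -0.0811, 0.1432]
orientation: [0.927, 0.374, 0.0, 0.0]
ft_force: [-0.1, -0.8, -1.7]
opening: 0.025
[-0.028  0.     0.   ] [  0.   -49.64 -48.69  -0.    -0.    -0.51] 43.96671054048993
```

It goes fully home (TCP 0.1425) but turns with no torque, which suggests it is too big. I'll lift and check the nut's angle.

```bash
python3 -m crank '[{"x":0,"y":0,"z":-0.12,"rx":0,"ry":0,"rz":0},{"x":0,"y":0,"z":-0.25,"rx":0,"ry":0,"rz":0},{"x":0,"y":0.225,"z":-0.25,"rx":0,"ry":0,"rz":0},{"x":0,"y":0.225,"z":-0.25,"rx":0,"ry":0,"rz":0},{"x":0,"y":0.225,"z":-0.25,"rx":0,"ry":0,"rz":0}]'
python3 - <<'E'
from h import *
s,im=snap('w6');c=cam('wrist',s)
p,y,sc,V=fithex(im,c,[.5249,-.0828,.092],.02,.005); print('nut',p.round(4),round(y,1),sc,'tool',tool(s,p).round(4))
print(fitbarrel(im,s,.0643))
print(); plan(s['tool_pos'],yaw(s),[.4821,.2969,.2],44)
E
```

```text
clock: 7.73
tool_pos: [0.5572, -0.1148, 0.1928]
orientation: [0.928, 0.374, 0.0, 0.0]
ft_force: [-0.6, 1.0, -2.8]
opening: 0.0251
7.7333 [ 0.5572 -0.1148  0.1928] yaw 43.89 F [-0.6  1.  -2.8] op 0.0251 j6 -1.06
nut [ 0.5236 -0.0841  0.092 ] 22.2 -73.15055057682028 tool [-0.003  -0.0454  0.1008]
(array([-0.00163,  0.00264]), 80, np.float64(0.2))

x 0.385 y -0.581 z -0.012 rz -0.001
x 0.386 y -0.581 z -0.012 rz -0.001
x 0.386 y -0.581 z -0.012 rz -0.001
```

```bash
python3 -m crank '[{"x":0.1,"y":-0.15,"z":-0.03,"rx":0,"ry":0,"rz":0},{"x":0.21,"y":-0.31,"z":-0.03,"rx":0,"ry":0,"rz":0},{"x":0.32,"y":-0.48,"z":-0.03,"rx":0,"ry":0,"rz":0},{"x":0.43,"y":-0.65,"z":-0.03,"rx":0,"ry":0,"rz":0},{"x":0.54,"y":-0.815,"z":-0.03,"rx":0,"ry":0,"rz":0}]'
python3 -m crank '[{"x":0.11,"y":-0.16,"z":0,"rx":0,"ry":0,"rz":0},{"x":0.22,"y":-0.33,"z":0,"rx":0,"ry":0,"rz":0},{"x":0.33,"y":-0.5,"z":0,"rx":0,"ry":0,"rz":0},{"x":0.44,"y":-0.66,"z":0,"rx":0,"ry":0,"rz":0},{"x":0.54,"y":-0.815,"z":0,"rx":0,"ry":0,"rz":0}]'
python3 -m crank '[{"x":0.04,"y":-0.06,"z":0,"rx":0,"ry":0,"rz":0},{"x":0.077,"y":-0.113,"z":0.05,"rx":0,"ry":0,"rz":0},{"x":0.077,"y":-0.113,"z":0.25,"rx":0,"ry":0,"rz":0},{"x":0.077,"y":-0.113,"z":0.4,"rx":0,"ry":0,"rz":0},{"x":0.077,"y":-0.113,"z":0.5,"rx":0,"ry":0,"rz":0}]'
python3 -m crank '[{"x":0,"y":0,"z":0.05,"rx":0,"ry":0,"rz":0},{"x":0,"y":0,"z":0.1,"rx":0,"ry":0,"rz":0},{"x":0,"y":0,"z":0.12,"rx":0,"ry":0,"rz":0},{"x":0,"y":0,"z":0.12,"rx":0,"ry":0,"rz":0}]'
```

```text
clock: 8.2
tool_pos: [0.5187, 0.0809, 0.1985]
orientation: [0.927, 0.375, -0.0, -0.0]
ft_force: [1.0, -0.7, -2.1]
opening: 0.0246
clock: 8.62
tool_pos: [0.4827, 0.2733, 0.1986]
orientation: [0.927, 0.375, -0.0, -0.0]
ft_force: [1.1, 0.2, -1.2]
opening: 0.025
clock: 9.03
tool_pos: [0.4773, 0.2969, 0.0943]
orientation: [0.927, 0.375, -0.003, 0.0]
ft_force: [0.0, -0.2, -3.0]
opening: 0.0245
clock: 9.37
tool_pos: [0.48, 0.2977, 0.0747]
orientation: [0.927, 0.375, -0.0, 0.0]
ft_force: [-0.3, -1.0, -2.0]
opening: 0.0246
```

```bash
python3 -m crank '[{"x":0,"y":0,"z":0.025,"rx":0,"ry":0,"rz":0},{"x":0,"y":0,"z":0.04,"rx":0,"ry":0,"rz":0},{"x":0,"y":0,"z":0.05,"rx":0,"ry":0,"rz":0},{"x":0,"y":0,"z":0.052,"rx":0,"ry":0,"rz":0}]'
```

```text
clock: 9.7
tool_pos: [0.4802, 0.2981, 0.0647]
orientation: [0.927, 0.375, 0.0, -0.0]
ft_force: [-0.5, 0.5, -2.7]
opening: 0.0248
```

```bash
python3 -m crank '[{"x":0,"y":0,"z":0.005,"rx":0,"ry":0,"rz":0},{"x":0,"y":0,"z":0.006,"rx":0,"ry":0,"rz":0}]'
python3 -m crank '[{"x":0,"y":0,"z":0,"rx":0,"ry":0,"rz":0},{"x":0,"y":0,"z":0,"rx":0,"ry":0,"rz":0},{"x":0,"y":0,"z":0,"rx":0,"ry":0,"rz":0}]' 0.2
python3 -m crank '[{"x":0,"y":0,"z":-0.1,"rx":0,"ry":0,"rz":0},{"x":0,"y":0,"z":-0.3,"rx":0,"ry":0,"rz":0},{"x":0,"y":0,"z":-0.5,"rx":0,"ry":0,"rz":0},{"x":0,"y":0,"z":-0.68,"rx":0,"ry":0,"rz":0},{"x":0,"y":0,"z":-0.68,"rx":0,"ry":0,"rz":0}]'
python3 - <<'E'
from h import *
s,im=snap('w7');c=cam('wrist',s)
p,y,sc,V=fithex(im,c,[.481,.297,.075],.026,.006); print('S2',p.round(4),round(y,1),sc,'tool',tool(s,p).round(4))
print(); plan(s['tool_pos'],yaw(s),[.608,.208,.2],20)
E
```

```text
clock: 9.87
tool_pos: [0.4803, 0.2982, 0.0638]
orientation: [0.927, 0.375, 0.0, 0.0]
ft_force: [-2.1, -0.8, 0.9]
opening: 0.025
clock: 10.12
tool_pos: [0.4803, 0.2982, 0.0637]
orientation: [0.927, 0.375, 0.0, -0.0]
ft_force: [0.1, 0.9, 0.0]
opening: 0.0514
clock: 10.53
tool_pos: [0.4841, 0.3001, 0.2093]
orientation: [0.927, 0.375, 0.007, -0.001]
ft_force: [0.3, 1.0, 1.0]
opening: 0.0513
10.5333 [0.4841 0.3001 0.2093] yaw 44.09 F [0.3 1.  1. ] op 0.0513 j6 -0.3
S2 [0.4793 0.2972 0.075 ] -16.2 -182.59956109846462 tool [-0.0073 -0.0018  0.1342]

x 0.125 y 0.762 z 0.046 rz 0.803
```

```bash
python3 -m crank '[{"x":0.025,"y":0.15,"z":0.046,"rx":0,"ry":0,"rz":0.803},{"x":0.06,"y":0.35,"z":0.046,"rx":0,"ry":0,"rz":0.803},{"x":0.095,"y":0.55,"z":0.046,"rx":0,"ry":0,"rz":0.803},{"x":0.125,"y":0.762,"z":0.046,"rx":0,"ry":0,"rz":0.803},{"x":0.125,"y":0.762,"z":0.046,"rx":0,"ry":0,"rz":0.803}]'
python3 -m crank '[{"x":0,"y":0,"z":0,"rx":0,"ry":0,"rz":0}]'
python3 - <<'E'
from h import *
s,im=snap('w8');c=cam('wrist',s)
p,y,sc,V=fithex(im,c,[.608,.208,.075],.026,.014); print('S3',p.round(4),round(y,1),sc,'tool',tool(s,p).round(4))
for yy in(y,y+60,y-60): print(yy); plan(s['tool_pos'],yaw(s),[p[0],p[1],.2],yy)
E
```

```text
clock: 11.0
tool_pos: [0.6079, 0.2006, 0.1881]
orientation: [0.985, 0.17, -0.0, 0.001]
ft_force: [-0.2, 0.2, 0.7]
opening: 0.0511
clock: 11.08
tool_pos: [0.6048, 0.2038, 0.1882]
orientation: [0.985, 0.172, -0.001, 0.0]
ft_force: [0.5, 0.6, 0.1]
opening: 0.051
11.0833 [0.6048 0.2038 0.1882] yaw 19.81 F [0.5 0.6 0.1] op 0.051 j6 -0.1
S3 [0.6077 0.2088 0.075 ] -6.8 -174.08093489451866 tool [ 0.0047 -0.0037  0.1131]
-6.754812319625756
x 0.022 y -0.019 z -0.059 rz 0.885
53.245187680374244
x 0.011 y -0.009 z -0.030 rz -0.557
x 0.013 y -0.006 z -0.030 rz -0.557
-66.75481231962576
x 0.007 y -0.006 z -0.020 rz 0.962
x 0.003 y -0.009 z -0.020 rz 0.962
x -0.001 y -0.010 z -0.020 rz 0.962
```

```bash
python3 -m crank '[{"x":0.022,"y":-0.019,"z":-0.05,"rx":0,"ry":0,"rz":0.885},{"x":0.022,"y":-0.019,"z":-0.05,"rx":0,"ry":0,"rz":0.885},{"x":0.022,"y":-0.019,"z":-0.05,"rx":0,"ry":0,"rz":0.885},{"x":0.022,"y":-0.019,"z":-0.05,"rx":0,"ry":0,"rz":0.885},{"x":0.022,"y":-0.019,"z":-0.05,"rx":0,"ry":0,"rz":0.885}]'
python3 -m crank '[{"x":0,"y":0,"z":0,"rx":0,"ry":0,"rz":0}]'
python3 - <<'E'
from h import *
s,im=snap('w9');c=cam('wrist',s)
p,y,sc,V=fithex(im,c,[.608,.208,.075],.026,.006); print('S3',p.round(4),round(y,1),sc,'tool',tool(s,p).round(4))
plan(s['tool_pos'],yaw(s),[p[0],p[1],.064],y)
E
```

```text
clock: 11.55
tool_pos: [0.6055, 0.2124, 0.1998]
orientation: [0.998, -0.058, -0.0, -0.0]
ft_force: [0.2, 0.4, -0.5]
opening: 0.0514
clock: 11.63
tool_pos: [0.6057, 0.2121, 0.1998]
orientation: [0.999, -0.055, -0.0, -0.0]
ft_force: [-0.4, -0.3, 0.4]
opening: 0.0514
11.6333 [0.6057 0.2121 0.1998] yaw -6.27 F [-0.4 -0.3  0.4] op 0.0514 j6 0.37
S3 [0.6086 0.2087 0.075 ] -7.0 -157.91377532671683 tool [0.0033 0.003  0.1248]
x 0.016 y 0.015 z 0.679 rz 0.025
```

```bash
python3 -m crank '[{"x":0.024,"y":0.015,"z":0.1,"rx":0,"ry":0,"rz":0.02},{"x":0.024,"y":0.015,"z":0.27,"rx":0,"ry":0,"rz":0.02},{"x":0.024,"y":0.015,"z":0.44,"rx":0,"ry":0,"rz":0.02},{"x":0.024,"y":0.015,"z":0.58,"rx":0,"ry":0,"rz":0.02},{"x":0.024,"y":0.015,"z":0.65,"rx":0,"ry":0,"rz":0.02}]'
python3 -m crank '[{"x":0,"y":0,"z":0.029,"rx":0,"ry":0,"rz":0},{"x":0,"y":0,"z":0.029,"rx":0,"ry":0,"rz":0},{"x":0,"y":0,"z":0.029,"rx":0,"ry":0,"rz":0}]'
python3 -m crank '[{"x":0,"y":0,"z":0,"rx":0,"ry":0,"rz":0},{"x":0,"y":0,"z":0,"rx":0,"ry":0,"rz":0},{"x":0,"y":0,"z":0,"rx":0,"ry":0,"rz":0},{"x":0,"y":0,"z":0,"rx":0,"ry":0,"rz":0}]' -1
python3 - <<'E'
from h import *
s=ctrl.observe();p=s['tool_pos'];y=yaw(s);print(p,y)
# stand-off so that the nut lies at tool (0,-.045)
a=np.radians(-33); q=np.array([.5246,-.083])+.045*np.array([np.sin(a),-np.cos(a)])
plan([p[0],p[1],.2],y,[q[0],q[1],.19],-33,2)
E
```

```text
clock: 12.1
tool_pos: [0.6081, 0.2071, 0.0653]
orientation: [0.998, -0.061, -0.003, 0.001]
ft_force: [-0.4, 0.9, -1.2]
opening: 0.0512
clock: 12.35
tool_pos: [0.6122, 0.2079, 0.0661]
orientation: [0.998, -0.062, 0.001, -0.0]
ft_force: [0.8, -0.5, 0.3]
opening: 0.0513
clock: 12.68
tool_pos: [0.6127, 0.208, 0.0669]
orientation: [0.998, -0.062, 0.002, -0.001]
ft_force: [-2.0, -0.2, 6.2]
opening: 0.0244
[0.6127079  0.20799521 0.06688001] -7.145748528206578
x -0.177 y 0.850 z 0.025 rz 0.431
x 0.018 y 0.869 z 0.025 rz 0.431
```

```bash
python3 -m crank '[{"x":0,"y":0,"z":-0.05,"rx":0,"ry":0,"rz":0},{"x":0,"y":0,"z":-0.2,"rx":0,"ry":0,"rz":0},{"x":0,"y":0,"z":-0.4,"rx":0,"ry":0,"rz":0},{"x":0,"y":0,"z":-0.6,"rx":0,"ry":0,"rz":0},{"x":0,"y":0,"z":-0.66,"rx":0,"ry":0,"rz":0}]'
python3 -m crank '[{"x":-0.035,"y":0.17,"z":0.025,"rx":0,"ry":0,"rz":0.431},{"x":-0.07,"y":0.34,"z":0.025,"rx":0,"ry":0,"rz":0.431},{"x":-0.106,"y":0.51,"z":0.025,"rx":0,"ry":0,"rz":0.431},{"x":-0.14,"y":0.68,"z":0.025,"rx":0,"ry":0,"rz":0.431},{"x":-0.177,"y":0.85,"z":0.025,"rx":0,"ry":0,"rz":0.431}]'
python3 -m crank '[{"x":0,"y":0.17,"z":0.025,"rx":0,"ry":0,"rz":0.431},{"x":0.01,"y":0.35,"z":0.025,"rx":0,"ry":0,"rz":0.431},{"x":0.018,"y":0.53,"z":0.025,"rx":0,"ry":0,"rz":0.431},{"x":0.018,"y":0.7,"z":0.025,"rx":0,"ry":0,"rz":0.431},{"x":0.018,"y":0.869,"z":0.025,"rx":0,"ry":0,"rz":0.431}]'
python3 -m crank '[{"x":0,"y":0,"z":0,"rx":0,"ry":0,"rz":0},{"x":0,"y":0,"z":0,"rx":0,"ry":0,"rz":0},{"x":0,"y":0,"z":0,"rx":0,"ry":0,"rz":0}]'
cat >> h.py <<'E'
def align(name,zm):
    s,im=snap(name);c=cam('wrist',s)
    p,y,sc,V=fithex(im,c,[.5246,-.083,.092],.02,.005); t=tool(s,p)
    b=fitbarrel(im,s,zm)
    print('nut',p.round(4),round(y,1),round(sc),'tool',t.round(4),'barrel',b)
    d=t[:2]-b[0]; dy=(y-yaw(s)+30)%60-30
    print('move mm',d*1e3,'shares',(d/.2).round(4),'rz',round(-dy/30,3),'to mouth .105: z',(s['tool_pos'][2]-(zm+.105))/.2,'seated TCP z',zm+.078)
E
python3 -c "
from h import *
align('w10',.0669)"
```

```text
clock: 13.1
tool_pos: [0.6143, 0.2083, 0.2054]
orientation: [0.998, -0.062, 0.005, -0.002]
ft_force: [1.7, -0.1, -0.0]
opening: 0.0248
clock: 13.52
tool_pos: [0.5541, 0.0419, 0.1915]
orientation: [0.985, -0.174, 0.0, 0.0]
ft_force: [0.1, -1.4, -2.2]
opening: 0.0243
clock: 13.93
tool_pos: [0.4978, -0.1228, 0.1867]
orientation: [0.959, -0.284, 0.0, 0.0]
ft_force: [1.2, -1.0, -3.4]
opening: 0.0249
clock: 14.18
tool_pos: [0.4987, -0.1212, 0.1866]
orientation: [0.959, -0.285, 0.0, -0.0]
ft_force: [0.4, -0.7, -2.4]
opening: 0.0247
14.1833 [ 0.4987 -0.1212  0.1866] yaw -33.07 F [ 0.4 -0.7 -2.4] op 0.0247 j6 0.24
nut [ 0.5249 -0.0832  0.092 ] 24.6 -78 tool [ 0.0012 -0.0461  0.0946] barrel (array([-0.00242,  0.00253]), 80, np.float64(0.19))
move mm [  3.60480766 -48.66045956] shares [ 0.018  -0.2433] rz 0.077 to mouth .105: z 0.07348347002261307 seated TCP z 0.1449
```

```bash
python3 -m crank '[{"x":0.018,"y":-0.15,"z":0.03,"rx":0,"ry":0,"rz":0.065},{"x":0.018,"y":-0.243,"z":0.073,"rx":0,"ry":0,"rz":0.065},{"x":0.018,"y":-0.243,"z":0.073,"rx":0,"ry":0,"rz":0.065},{"x":0.018,"y":-0.243,"z":0.073,"rx":0,"ry":0,"rz":0.065},{"x":0.018,"y":-0.243,"z":0.073,"rx":0,"ry":0,"rz":0.065}]'
python3 -m crank '[{"x":0,"y":0,"z":0.015,"rx":0,"ry":0,"rz":0},{"x":0,"y":0,"z":0.03,"rx":0,"ry":0,"rz":0},{"x":0,"y":0,"z":0.045,"rx":0,"ry":0,"rz":0},{"x":0,"y":0,"z":0.06,"rx":0,"ry":0,"rz":0},{"x":0,"y":0,"z":0.065,"rx":0,"ry":0,"rz":0}]'
python3 -m crank '[{"x":0,"y":0,"z":0.01,"rx":0,"ry":0,"rz":0},{"x":0,"y":0,"z":0.015,"rx":0,"ry":0,"rz":0},{"x":0,"y":0,"z":0.02,"rx":0,"ry":0,"rz":0},{"x":0,"y":0,"z":0.02,"rx":0,"ry":0,"rz":0}]'
```

```text
clock: 14.65
tool_pos: [0.5282, -0.0816, 0.1717]
orientation: [0.954, -0.299, -0.0, 0.0]
ft_force: [0.3, 0.1, -2.3]
opening: 0.0247
clock: 15.07
tool_pos: [0.5277, -0.0827, 0.158]
orientation: [0.954, -0.301, -0.0, 0.0]
ft_force: [0.1, -0.5, -2.6]
opening: 0.0251
clock: 15.4
tool_pos: [0.5281, -0.0825, 0.1545]
orientation: [0.954, -0.3, -0.0, -0.0]
ft_force: [0.5, 0.2, -2.5]
opening: 0.0245
```

```bash
python3 -m crank '[{"x":0,"y":0,"z":0.015,"rx":0,"ry":0,"rz":0},{"x":0,"y":0,"z":0.03,"rx":0,"ry":0,"rz":0},{"x":0,"y":0,"z":0.045,"rx":0,"ry":0,"rz":0},{"x":0,"y":0,"z":0.05,"rx":0,"ry":0,"rz":0},{"x":0,"y":0,"z":0.05,"rx":0,"ry":0,"rz":0}]'
python3 -m crank '[{"x":0,"y":0,"z":0,"rx":0,"ry":0,"rz":-0.1},{"x":0,"y":0,"z":0,"rx":0,"ry":0,"rz":-0.2},{"x":0,"y":0,"z":0,"rx":0,"ry":0,"rz":-0.3},{"x":0,"y":0,"z":0,"rx":0,"ry":0,"rz":-0.4}]'
python3 -c "
from h import *
s=ctrl.observe();print(s['torque'].round(3),s['tau'].round(2),yaw(s))"
python3 -m crank '[{"x":0,"y":0,"z":0,"rx":0,"ry":0,"rz":-0.1},{"x":0,"y":0,"z":0,"rx":0,"ry":0,"rz":-0.1}]'
python3 -c "
from h import *
s=ctrl.observe();print(s['torque'].round(3),s['tau'].round(2),yaw(s))"
```

```text
clock: 15.82
tool_pos: [0.5282, -0.0824, 0.145]
orientation: [0.954, -0.3, 0.0, -0.0]
ft_force: [-0.9, 0.8, 1.3]
opening: 0.0249
clock: 16.15
tool_pos: [0.5284, -0.0828, 0.145]
orientation: [0.98, -0.198, 0.0, 0.0]
ft_force: [-0.2, -1.8, -0.3]
opening: 0.0249
[-0.24   0.09  -0.028] [  0.71 -48.9  -47.66   0.51  -0.05   1.29] -22.823847457361268
clock: 16.32
tool_pos: [0.5284, -0.0828, 0.145]
orientation: [0.985, -0.172, 0.0, 0.0]
ft_force: [-0.5, -0.9, 0.1]
opening: 0.0245
[-0.246  0.015 -0.016] [ 6.100e-01 -4.881e+01 -4.749e+01  4.300e-01  4.000e-02 -1.220e+00] -19.83038646048683
```

Socket S3 also goes fully home (TCP 0.145) and spins with no torque. I'll lift and check the nut.

```bash
python3 -m crank '[{"x":0,"y":0,"z":-0.12,"rx":0,"ry":0,"rz":0},{"x":0,"y":0,"z":-0.23,"rx":0,"ry":0,"rz":0},{"x":0,"y":0.243,"z":-0.23,"rx":0,"ry":0,"rz":0},{"x":0,"y":0.243,"z":-0.23,"rx":0,"ry":0,"rz":0},{"x":0,"y":0.243,"z":-0.23,"rx":0,"ry":0,"rz":0}]'
python3 - <<'E'
from h import *
align('w11',.0669)
s=ctrl.observe();plan(s['tool_pos'],yaw(s),[.6105,.208,.2],-7)
E
```

```text
clock: 16.73
tool_pos: [0.5111, -0.13, 0.1909]
orientation: [0.985, -0.175, 0.0, 0.0]
ft_force: [0.4, 0.4, -2.3]
opening: 0.0248
16.7333 [ 0.5111 -0.13    0.1909] yaw -20.2 F [ 0.4  0.4 -2.3] op 0.0248 j6 0.01
nut [ 0.5249 -0.0831  0.092 ] 24.4 -68 tool [-0.0032 -0.0488  0.0989] barrel (array([-0.00252,  0.00254]), 80, np.float64(0.1))
move mm [ -0.71891217 -51.3704556 ] shares [-0.0036 -0.2569] rz 0.512 to mouth .105: z 0.09516435440099974 seated TCP z 0.1449
x -0.057 y -0.876 z -0.024 rz -0.219
x 0.044 y -0.877 z -0.024 rz -0.219
```

```bash
python3 -m crank '[{"x":-0.01,"y":-0.17,"z":-0.024,"rx":0,"ry":0,"rz":-0.219},{"x":-0.02,"y":-0.35,"z":-0.024,"rx":0,"ry":0,"rz":-0.219},{"x":-0.035,"y":-0.53,"z":-0.024,"rx":0,"ry":0,"rz":-0.219},{"x":-0.05,"y":-0.7,"z":-0.024,"rx":0,"ry":0,"rz":-0.219},{"x":-0.057,"y":-0.876,"z":-0.024,"rx":0,"ry":0,"rz":-0.219}]'
python3 -m crank '[{"x":0.01,"y":-0.17,"z":-0.024,"rx":0,"ry":0,"rz":-0.219},{"x":0.02,"y":-0.35,"z":-0.024,"rx":0,"ry":0,"rz":-0.219},{"x":0.03,"y":-0.53,"z":-0.024,"rx":0,"ry":0,"rz":-0.219},{"x":0.04,"y":-0.7,"z":-0.024,"rx":0,"ry":0,"rz":-0.219},{"x":0.044,"y":-0.877,"z":-0.024,"rx":0,"ry":0,"rz":-0.219}]'
python3 -m crank '[{"x":0,"y":0,"z":0.1,"rx":0,"ry":0,"rz":0},{"x":0,"y":0,"z":0.25,"rx":0,"ry":0,"rz":0},{"x":0,"y":0,"z":0.4,"rx":0,"ry":0,"rz":0},{"x":0,"y":0,"z":0.5,"rx":0,"ry":0,"rz":0},{"x":0,"y":0,"z":0.55,"rx":0,"ry":0,"rz":0}]'
python3 -m crank '[{"x":0,"y":0,"z":0.03,"rx":0,"ry":0,"rz":0},{"x":0,"y":0,"z":0.05,"rx":0,"ry":0,"rz":0},{"x":0,"y":0,"z":0.05,"rx":0,"ry":0,"rz":0}]'
```

```text
clock: 17.2
tool_pos: [0.5603, 0.0431, 0.1949]
orientation: [0.993, -0.117, -0.001, -0.0]
ft_force: [0.8, 0.0, -2.2]
opening: 0.0246
clock: 17.62
tool_pos: [0.6095, 0.2118, 0.1993]
orientation: [0.998, -0.06, -0.001, 0.0]
ft_force: [1.3, -0.8, -1.5]
opening: 0.0247
clock: 18.03
tool_pos: [0.6065, 0.2095, 0.085]
orientation: [0.998, -0.06, -0.004, 0.001]
ft_force: [-0.9, -0.1, -3.6]
opening: 0.0246
clock: 18.28
tool_pos: [0.6101, 0.2094, 0.0806]
orientation: [0.998, -0.06, 0.0, -0.0]
ft_force: [-0.3, 0.2, -2.9]
opening: 0.0242
```

```bash
python3 -m crank '[{"x":0,"y":0,"z":0.03,"rx":0,"ry":0,"rz":0},{"x":0,"y":0,"z":0.055,"rx":0,"ry":0,"rz":0},{"x":0,"y":0,"z":0.065,"rx":0,"ry":0,"rz":0},{"x":0,"y":0,"z":0.07,"rx":0,"ry":0,"rz":0},{"x":0,"y":0,"z":0.072,"rx":0,"ry":0,"rz":0}]'
python3 -m crank '[{"x":0,"y":0,"z":0.002,"rx":0,"ry":0,"rz":0},{"x":0,"y":0,"z":0.002,"rx":0,"ry":0,"rz":0}]'
```

```text
clock: 18.7
tool_pos: [0.6102, 0.2092, 0.067]
orientation: [0.998, -0.06, 0.0, -0.0]
ft_force: [-3.1, -0.3, 6.9]
opening: 0.0248
clock: 18.87
tool_pos: [0.6102, 0.2093, 0.067]
orientation: [0.998, -0.06, 0.0, -0.0]
ft_force: [-3.7, 0.4, 7.3]
opening: 0.0249
```

On the bench (7 N). I'll release, lift and go over the last socket, S1.

```bash
python3 -m crank '[{"x":0,"y":0,"z":0,"rx":0,"ry":0,"rz":0},{"x":0,"y":0,"z":0,"rx":0,"ry":0,"rz":0},{"x":0,"y":0,"z":0,"rx":0,"ry":0,"rz":0}]' 0.2
python3 -m crank '[{"x":0,"y":0,"z":-0.1,"rx":0,"ry":0,"rz":0},{"x":0,"y":0,"z":-0.25,"rx":0,"ry":0,"rz":0},{"x":0,"y":0,"z":-0.45,"rx":0,"ry":0,"rz":0},{"x":0,"y":0,"z":-0.66,"rx":0,"ry":0,"rz":0},{"x":0,"y":0,"z":-0.66,"rx":0,"ry":0,"rz":0}]'
python3 -m crank '[{"x":-0.2,"y":0,"z":0,"rx":0,"ry":0,"rz":-0.4},{"x":-0.4,"y":0.03,"z":0,"rx":0,"ry":0,"rz":-0.4},{"x":-0.6,"y":0.06,"z":0,"rx":0,"ry":0,"rz":-0.4},{"x":-0.738,"y":0.26,"z":0,"rx":0,"ry":0,"rz":-0.4},{"x":-0.738,"y":0.26,"z":0,"rx":0,"ry":0,"rz":-0.4}]'
python3 -m crank '[{"x":0,"y":0,"z":0,"rx":0,"ry":0,"rz":0},{"x":0,"y":0,"z":0,"rx":0,"ry":0,"rz":0}]'
python3 - <<'E'
from h import *
s,im=snap('w12');c=cam('wrist',s)
p,y,sc,V=fithex(im,c,[.457,.175,.075],.026,.014); print('S1',p.round(4),round(y,1),sc,'tool',tool(s,p).round(4))
plan(s['tool_pos'],yaw(s),[p[0],p[1],.2],y);print();plan(s['tool_pos'],yaw(s),[p[0],p[1],.2],y+60)
u=[w2p(c,p+.026/np.sqrt(3)*np.array([np.cos(np.radians(y+30+60*i)),np.sin(np.radians(y+30+60*i)),0])) for i in range(6)]
cv2.polylines(im,[np.int32(np.round(u))],True,(0,0,255),1); cv2.imwrite('pics/w12o.png',im)
E
```

```text
clock: 19.12
tool_pos: [0.6102, 0.209, 0.0658]
orientation: [0.998, -0.06, 0.0, -0.0]
ft_force: [-0.2, -0.9, 0.7]
opening: 0.051
clock: 19.53
tool_pos: [0.6145, 0.2102, 0.2087]
orientation: [0.998, -0.06, 0.007, -0.002]
ft_force: [1.4, 0.3, 2.7]
opening: 0.0512
clock: 19.95
tool_pos: [0.4519, 0.1728, 0.1953]
orientation: [0.999, 0.046, -0.002, 0.001]
ft_force: [0.2, -0.4, -0.2]
opening: 0.0515
clock: 20.12
tool_pos: [0.4578, 0.1749, 0.1983]
orientation: [0.999, 0.045, 0.001, -0.0]
ft_force: [-0.7, 0.2, 0.6]
opening: 0.0513
20.1167 [0.4578 0.1749 0.1983] yaw 5.12 F [-0.7  0.2  0.6] op 0.0513 j6 0.17
S1 [0.459  0.1699 0.075 ] -21.3 -167.66295936696042 tool [0.0005 0.0052 0.1232]
x 0.004 y 0.025 z -0.009 rz 0.880

x 0.002 y 0.013 z -0.004 rz -0.560
x -0.002 y 0.013 z -0.004 rz -0.560
```

View pics/w12o.png

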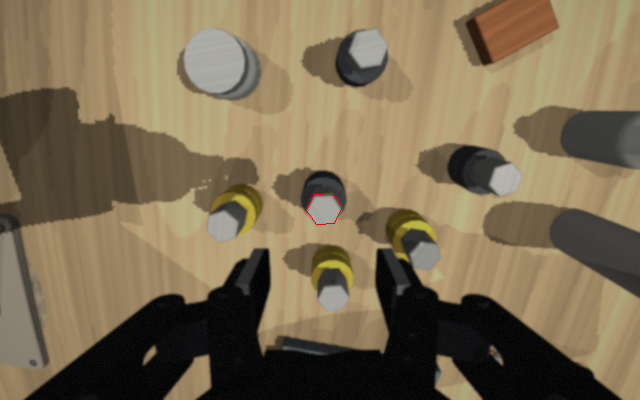

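S1, the third dark socket, is at (323,209) and the fit is good. The yellow look-alikes stand clear at (232,218), (415,240) and (333,290). Both tried sockets are standing upright at (362,55) and (485,175).

```bash
python3 -m crank '[{"x":0.004,"y":0.025,"z":-0.008,"rx":0,"ry":0,"rz":-1},{"x":0.004,"y":0.025,"z":-0.008,"rx":0,"ry":0,"rz":-1},{"x":0.004,"y":0.025,"z":-0.008,"rx":0,"ry":0,"rz":-1},{"x":0.004,"y":0.025,"z":-0.008,"rx":0,"ry":0,"rz":-1},{"x":0.004,"y":0.025,"z":-0.008,"rx":0,"ry":0,"rz":-1}]'
python3 -m crank '[{"x":0,"y":0,"z":0,"rx":0,"ry":0,"rz":-0.12},{"x":0,"y":0,"z":0,"rx":0,"ry":0,"rz":-0.12},{"x":0,"y":0,"z":0,"rx":0,"ry":0,"rz":-0.12}]'
python3 - <<'E'
from h import *
s,im=snap('w13');c=cam('wrist',s)
p,y,sc,V=fithex(im,c,[.459,.17,.075],.026,.005); print('S1',p.round(4),round(y,1),sc,'tool',tool(s,p).round(4))
plan(s['tool_pos'],yaw(s),[p[0],p[1],.064],y+60)
E
```

```text
clock: 20.58
tool_pos: [0.4598, 0.1706, 0.1995]
orientation: [0.952, 0.305, 0.0, -0.0]
ft_force: [0.2, 0.3, -0.6]
opening: 0.0514
clock: 20.83
tool_pos: [0.459, 0.1703, 0.1992]
orientation: [0.944, 0.33, 0.0, -0.0]
ft_force: [0.7, -0.2, -0.4]
opening: 0.0511
20.8333 [0.459  0.1703 0.1992] yaw 38.56 F [ 0.7 -0.2 -0.4] op 0.0511 j6 -0.42
S1 [0.4579 0.1695 0.075 ] -23.7 -189.8837099548107 tool [-0.0014 -0.      0.1242]
x -0.007 y -0.000 z 0.676 rz 0.077
```

```bash
python3 -m crank '[{"x":0.002,"y":0,"z":0.1,"rx":0,"ry":0,"rz":0.07},{"x":0.002,"y":0,"z":0.27,"rx":0,"ry":0,"rz":0.07},{"x":0.002,"y":0,"z":0.44,"rx":0,"ry":0,"rz":0.07},{"x":0.002,"y":0,"z":0.58,"rx":0,"ry":0,"rz":0.07},{"x":0.002,"y":0,"z":0.65,"rx":0,"ry":0,"rz":0.07}]'
python3 -m crank '[{"x":0,"y":0,"z":0.026,"rx":0,"ry":0,"rz":0},{"x":0,"y":0,"z":0.026,"rx":0,"ry":0,"rz":0},{"x":0,"y":0,"z":0.026,"rx":0,"ry":0,"rz":0}]'
python3 -m crank '[{"x":0,"y":0,"z":0,"rx":0,"ry":0,"rz":0},{"x":0,"y":0,"z":0,"rx":0,"ry":0,"rz":0},{"x":0,"y":0,"z":0,"rx":0,"ry":0,"rz":0},{"x":0,"y":0,"z":0,"rx":0,"ry":0,"rz":0}]' -1
python3 - <<'E'
from h import *
s=ctrl.observe();p=s['tool_pos'];y=yaw(s);print(p,y)
a=np.radians(24.5); q=np.array([.5249,-.0832])+.047*np.array([np.sin(a),-np.cos(a)])
plan([p[0],p[1],.2],y,[q[0],q[1],.19],24.5,2)
E
```

```text
clock: 21.3
tool_pos: [0.4564, 0.1697, 0.0651]
orientation: [0.95, 0.313, -0.002, -0.0]
ft_force: [-0.4, -0.9, -0.5]
opening: 0.0514
clock: 21.55
tool_pos: [0.4594, 0.1705, 0.0649]
orientation: [0.949, 0.314, 0.0, 0.0]
ft_force: [-0.6, -0.9, 1.3]
opening: 0.0512
clock: 21.88
tool_pos: [0.4601, 0.1706, 0.0658]
orientation: [0.949, 0.314, 0.002, 0.0]
ft_force: [-0.3, 0.4, 6.9]
opening: 0.0247
[0.46008533 0.17056093 0.06578872] 36.659962900172005
x -0.274 y 0.721 z 0.025 rz 0.203
x -0.196 y 0.745 z 0.025 rz 0.203
```

```bash
python3 -m crank '[{"x":0,"y":0,"z":-0.05,"rx":0,"ry":0,"rz":0},{"x":0,"y":0,"z":-0.2,"rx":0,"ry":0,"rz":0},{"x":0,"y":0,"z":-0.4,"rx":0,"ry":0,"rz":0},{"x":0,"y":0,"z":-0.6,"rx":0,"ry":0,"rz":0},{"x":0,"y":0,"z":-0.66,"rx":0,"ry":0,"rz":0}]'
python3 -m crank '[{"x":-0.055,"y":0.145,"z":0.025,"rx":0,"ry":0,"rz":0.2},{"x":-0.11,"y":0.29,"z":0.025,"rx":0,"ry":0,"rz":0.2},{"x":-0.165,"y":0.435,"z":0.025,"rx":0,"ry":0,"rz":0.2},{"x":-0.22,"y":0.58,"z":0.025,"rx":0,"ry":0,"rz":0.2},{"x":-0.274,"y":0.721,"z":0.025,"rx":0,"ry":0,"rz":0.2}]'
python3 -m crank '[{"x":-0.04,"y":0.15,"z":0.025,"rx":0,"ry":0,"rz":0.2},{"x":-0.08,"y":0.3,"z":0.025,"rx":0,"ry":0,"rz":0.2},{"x":-0.12,"y":0.45,"z":0.025,"rx":0,"ry":0,"rz":0.2},{"x":-0.16,"y":0.6,"z":0.025,"rx":0,"ry":0,"rz":0.2},{"x":-0.196,"y":0.745,"z":0.025,"rx":0,"ry":0,"rz":0.2}]'
python3 -m crank '[{"x":0,"y":0,"z":0,"rx":0,"ry":0,"rz":0},{"x":0,"y":0,"z":0,"rx":0,"ry":0,"rz":0},{"x":0,"y":0,"z":0,"rx":0,"ry":0,"rz":0},{"x":0,"y":0,"z":0,"rx":0,"ry":0,"rz":0}]'
python3 -c "
from h import *
align('w14',.0658)"
```

```text
clock: 22.3
tool_pos: [0.4614, 0.171, 0.2036]
orientation: [0.949, 0.315, 0.005, 0.0]
ft_force: [1.8, 0.7, -1.1]
opening: 0.0249
clock: 22.72
tool_pos: [0.5007, 0.0205, 0.1911]
orientation: [0.964, 0.265, -0.0, -0.0]
ft_force: [1.0, 0.5, -1.7]
opening: 0.0245
clock: 23.13
tool_pos: [0.543, -0.1279, 0.1859]
orientation: [0.977, 0.213, -0.0, -0.0]
ft_force: [0.6, 0.2, -2.6]
opening: 0.025
clock: 23.47
tool_pos: [0.5428, -0.1252, 0.1858]
orientation: [0.977, 0.214, -0.0, -0.0]
ft_force: [0.0, 0.4, -3.0]
opening: 0.0241
23.4667 [ 0.5428 -0.1252  0.1858] yaw 24.72 F [ 0.   0.4 -3. ] op 0.0241 j6 -0.75
nut [ 0.525 -0.083  0.092] 27.1 -64 tool [ 0.0015 -0.0457  0.0938] barrel (array([-0.00217,  0.00224]), 80, np.float64(0.2))
move mm [  3.68515944 -47.94849397] shares [ 0.0184 -0.2397] rz -0.078 to mouth .105: z 0.07492853212174105 seated TCP z 0.14379999999999998
```

```bash
python3 -m crank '[{"x":0.018,"y":-0.15,"z":0.03,"rx":0,"ry":0,"rz":-0.02},{"x":0.018,"y":-0.24,"z":0.073,"rx":0,"ry":0,"rz":-0.02},{"x":0.018,"y":-0.24,"z":0.073,"rx":0,"ry":0,"rz":-0.02},{"x":0.018,"y":-0.24,"z":0.073,"rx":0,"ry":0,"rz":-0.02},{"x":0.018,"y":-0.24,"z":0.073,"rx":0,"ry":0,"rz":-0.02}]'
python3 -m crank '[{"x":0,"y":0,"z":0.015,"rx":0,"ry":0,"rz":0},{"x":0,"y":0,"z":0.03,"rx":0,"ry":0,"rz":0},{"x":0,"y":0,"z":0.045,"rx":0,"ry":0,"rz":0},{"x":0,"y":0,"z":0.055,"rx":0,"ry":0,"rz":0},{"x":0,"y":0,"z":0.06,"rx":0,"ry":0,"rz":0}]'
python3 -m crank '[{"x":0,"y":0,"z":0.01,"rx":0,"ry":0,"rz":0},{"x":0,"y":0,"z":0.015,"rx":0,"ry":0,"rz":0},{"x":0,"y":0,"z":0.02,"rx":0,"ry":0,"rz":0},{"x":0,"y":0,"z":0.02,"rx":0,"ry":0,"rz":0}]'
python3 -c "
from h import *
s=ctrl.observe();print(s['torque'].round(3))"
```

```text
clock: 23.93
tool_pos: [0.5266, -0.0808, 0.1718]
orientation: [0.976, 0.219, 0.0, 0.0]
ft_force: [0.1, 0.1, -2.5]
opening: 0.025
clock: 24.35
tool_pos: [0.5262, -0.0814, 0.1587]
orientation: [0.976, 0.219, -0.0, -0.0]
ft_force: [-0.7, 0.5, -2.1]
opening: 0.0251
clock: 24.68
tool_pos: [0.5269, -0.0815, 0.1566]
orientation: [0.976, 0.219, 0.0, 0.0]
ft_force: [-3.1, -1.3, 5.2]
opening: 0.0249
[-0.03   0.761  0.025]
```

It touches the nut's top. The TCP sits about 1.6 mm from where the picture says it should be, at (0.5259, −0.0802), so I'll nudge it there under light contact.

```bash
python3 -m crank '[{"x":-0.002,"y":-0.004,"z":0,"rx":0,"ry":0,"rz":0},{"x":-0.002,"y":-0.008,"z":0,"rx":0,"ry":0,"rz":0},{"x":-0.002,"y":-0.008,"z":0,"rx":0,"ry":0,"rz":0},{"x":-0.002,"y":-0.008,"z":0,"rx":0,"ry":0,"rz":0}]'
python3 -m crank '[{"x":0,"y":0,"z":0.005,"rx":0,"ry":0,"rz":0},{"x":0,"y":0,"z":0.01,"rx":0,"ry":0,"rz":0},{"x":0,"y":0,"z":0.01,"rx":0,"ry":0,"rz":0}]'
python3 -c "
from h import *
s=ctrl.observe();print(s['torque'].round(3),yaw(s))"
```

```text
clock: 25.02
tool_pos: [0.5256, -0.0796, 0.1553]
orientation: [0.976, 0.219, 0.0, -0.0]
ft_force: [1.9, 0.2, -1.3]
opening: 0.0247
clock: 25.27
tool_pos: [0.5256, -0.0797, 0.1531]
orientation: [0.976, 0.219, 0.0, -0.0]
ft_force: [3.5, -0.1, -2.7]
opening: 0.0244
[ 0.158 -0.71   0.022] 25.281516331318638
```

It has dropped onto the nut, so I'll continue down with a small +x relief.

```bash
python3 -m crank '[{"x":0.002,"y":0.001,"z":0.015,"rx":0,"ry":0,"rz":0},{"x":0.002,"y":0.001,"z":0.03,"rx":0,"ry":0,"rz":0},{"x":0.002,"y":0.001,"z":0.04,"rx":0,"ry":0,"rz":0},{"x":0.002,"y":0.001,"z":0.047,"rx":0,"ry":0,"rz":0},{"x":0.002,"y":0.001,"z":0.047,"rx":0,"ry":0,"rz":0}]'
python3 -c "
from h import *
s=ctrl.observe();print(s['torque'].round(3),yaw(s))"
python3 -m crank '[{"x":0,"y":0,"z":0,"rx":0,"ry":0,"rz":-0.1},{"x":0,"y":0,"z":0,"rx":0,"ry":0,"rz":-0.2},{"x":0,"y":0,"z":0,"rx":0,"ry":0,"rz":-0.3},{"x":0,"y":0,"z":0,"rx":0,"ry":0,"rz":-0.4}]'
python3 -c "
from h import *
s=ctrl.observe();print(s['torque'].round(3),yaw(s))"
```

```text
clock: 25.68
tool_pos: [0.5258, -0.0798, 0.1439]
orientation: [0.976, 0.219, 0.0, -0.0]
ft_force: [2.0, 2.3, -1.4]
opening: 0.0246
[ 0.253 -0.581  0.038] 25.275127444694586
clock: 26.02
tool_pos: [0.5258, -0.0799, 0.1439]
orientation: [0.947, 0.321, -0.0, -0.0]
ft_force: [2.1, 0.8, -1.0]
opening: 0.0245
[ 0.332 -0.537 -0.006] 37.415419017640474
```

```bash
python3 -m crank '[{"x":0,"y":0,"z":0.003,"rx":0,"ry":0,"rz":-0.1},{"x":0,"y":0,"z":0.003,"rx":0,"ry":0,"rz":-0.2},{"x":0,"y":0,"z":0.003,"rx":0,"ry":0,"rz":-0.3}]'
python3 -c "
from h import *
s=ctrl.observe();print(s['torque'].round(3),yaw(s))"
python3 -m crank '[{"x":0,"y":0,"z":0,"rx":0,"ry":0,"rz":-0.1}]'
python3 -c "
from h import *
s=ctrl.observe();print(s['torque'].round(3),yaw(s),s['joint_pos'][5])
cv2.imwrite('pics/sc2.png',ctrl.get_image('scene'))"
```

```text
clock: 26.27
tool_pos: [0.5257, -0.0797, 0.1438]
orientation: [0.919, 0.394, -0.0, -0.0]
ft_force: [-0.8, 1.8, 4.5]
opening: 0.0246
[ 0.402  0.077 -0.382] 46.39768913773009
clock: 26.35
tool_pos: [0.5257, -0.0797, 0.1438]
orientation: [0.909, 0.418, -0.0, -0.0]
ft_force: [-1.0, 1.3, 3.9]
opening: 0.025
[ 0.424  0.206 -0.411] 49.3927953207909 -1.109339582499249
```

Torque is now −0.4 N·m, so this socket is driving the nut. I'll turn on to a total of about 30° of nut turn, allowing 8° of play plus grip give.

```bash
python3 -m crank '[{"x":0,"y":0,"z":0,"rx":0,"ry":0,"rz":-0.12},{"x":0,"y":0,"z":0,"rx":0,"ry":0,"rz":-0.24},{"x":0,"y":0,"z":0,"rx":0,"ry":0,"rz":-0.36},{"x":0,"y":0,"z":0,"rx":0,"ry":0,"rz":-0.48},{"x":0,"y":0,"z":0,"rx":0,"ry":0,"rz":-0.57}]'
python3 -c "
from h import *
s=ctrl.observe();print(s['torque'].round(3),yaw(s))"
python3 -m crank '[{"x":0,"y":0,"z":0,"rx":0,"ry":0,"rz":0.1},{"x":0,"y":0,"z":0,"rx":0,"ry":0,"rz":0.2},{"x":0,"y":0,"z":0,"rx":0,"ry":0,"rz":0.25},{"x":0,"y":0,"z":0,"rx":0,"ry":0,"rz":0.25}]'
python3 -c "
from h import *
s=ctrl.observe();print(s['torque'].round(3),yaw(s))"
```

```text
clock: 26.82
tool_pos: [0.5254, -0.0798, 0.1438]
orientation: [0.836, 0.548, -0.0, -0.0]
ft_force: [-2.9, 2.6, 5.8]
opening: 0.0247
[ 0.448  0.579 -0.424] 66.46031205849546
clock: 27.15
tool_pos: [0.5255, -0.0797, 0.1438]
orientation: [0.872, 0.49, -0.0, -0.0]
ft_force: [-1.5, 3.2, 5.9]
opening: 0.0248
[0.535 0.372 0.012] 58.695775050807185
```

```bash
python3 -m crank '[{"x":0,"y":0,"z":-0.1,"rx":0,"ry":0,"rz":0},{"x":0,"y":0,"z":-0.21,"rx":0,"ry":0,"rz":0},{"x":0,"y":0.24,"z":-0.21,"rx":0,"ry":0,"rz":0},{"x":0,"y":0.24,"z":-0.21,"rx":0,"ry":0,"rz":0},{"x":0,"y":0.24,"z":-0.21,"rx":0,"ry":0,"rz":0}]'
python3 -m crank '[{"x":0,"y":0,"z":0,"rx":0,"ry":0,"rz":0},{"x":0,"y":0,"z":0,"rx":0,"ry":0,"rz":0}]'
python3 - <<'E'
from h import *
import pickle
align('w15',.0658)
s=pickle.load(open('w15.pkl','rb'));im=cv2.imread('pics/w15.png')
c=cam('wrist',s);p,y,sc,V=fithex(im,c,[.5249,-.0832,.092],.02,.004)
u=w2p(c,p);x0,y0=int(u[0])-65,int(u[1])-45
o=cv2.resize(im[y0:y0+130,x0:x0+130],None,fx=4.5,fy=4.5,interpolation=cv2.INTER_CUBIC)
V=cv2.resize(V,None,fx=.6,fy=.6); o=np.hstack([o,cv2.copyMakeBorder(V,0,o.shape[0]-V.shape[0],0,0,0)]);cv2.imwrite('pics/v15.png',o)
E
```

```text
clock: 27.57
tool_pos: [0.5674, -0.106, 0.1841]
orientation: [0.871, 0.491, -0.001, -0.0]
ft_force: [0.3, 0.6, -2.6]
opening: 0.0249
clock: 27.73
tool_pos: [0.5658, -0.1044, 0.1842]
orientation: [0.871, 0.491, -0.001, -0.001]
ft_force: [-0.3, -0.5, -2.5]
opening: 0.0249
27.7333 [ 0.5658 -0.1044  0.1842] yaw 58.84 F [-0.3 -0.5 -2.5] op 0.0249 j6 -1.3
nut [ 0.5279 -0.0919  0.092 ] 20.6 -35 tool [-0.0088 -0.0387  0.0923] barrel (array([-0.00195,  0.00188]), 80, np.float64(0.19))
move mm [ -6.8867159  -40.59306394] shares [-0.0344 -0.203 ] rz -0.726 to mouth .105: z 0.0672226204582381 seated TCP z 0.14379999999999998
```

View pics/v15.png

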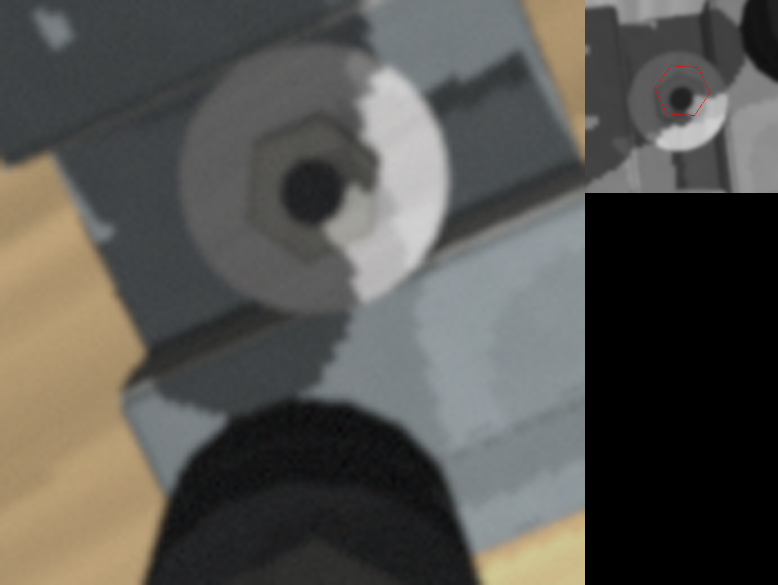

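Shadow spoiled the automatic fit, but the nut's corners are readable by eye. I'll compute its angle and the reseat move from them.

```bash
python3 - <<'E'
from h import *
import pickle
s=pickle.load(open('w15.pkl','rb'));c=cam('wrist',s);im=cv2.imread('pics/w15.png')
p,_,_,_=fithex(im,c,[.5249,-.0832,.092],.02,.004);u=w2p(c,p);x0,y0=int(u[0])-65,int(u[1])-45
K=[(314,113),(253,147),(246,224),(307,263),(372,229),(378,157)]
W=np.array([p2w(c,x0+(k[0]-1.75)/4.5,y0+(k[1]-1.75)/4.5,.092) for k in K])[:,:2]
m=W.mean(0);d=W-m;a=np.degrees(np.arctan2(d[:,1],d[:,0]));print(m,np.hypot(*d.T).round(4),((a-30)%60).round(1))
for i in range(3):
  v=W[i]-W[i+3];print((np.degrees(np.arctan2(v[1],v[0]))-30)%60)
t=tool(s,[*m,.092]);dd=t[:2]-np.array([-.00195,.00188]);print(dd*1e3,dd/.2)
s=ctrl.observe();a=np.radians(yaw(s));X=np.array([np.cos(a),np.sin(a)]);Y=np.array([np.sin(a),-np.cos(a)])
for n in(m,np.array([.5249,-.0831])):
  q=n+.00195*X-.00188*Y;e=q-s['tool_pos'][:2];print('TCP',q,e@X/.2,e@Y/.2)
E
```

```text
[ 0.52457905 -0.08194667] [0.0115 0.011  0.0115 0.0114 0.0112 0.0113] [57.1 53.3 56.6 55.2 55.7 54.8]
56.17454526347541
54.510746601462984
55.721023878540365
[ -0.10927526 -48.58866595] [-0.00054638 -0.24294333]
TCP [ 0.52397839 -0.07930544] -0.0014628740480052312 -0.2441011931734854
TCP [ 0.52429934 -0.08045877] -0.005568652126275587 -0.2397454904215623
```

The nut is now at about 55.5° against about 25.2° at the start, so it has turned about 30°. I'll reseat by reversing the lift.

```bash
python3 -m crank '[{"x":0,"y":-0.15,"z":0,"rx":0,"ry":0,"rz":0},{"x":0,"y":-0.243,"z":0.06,"rx":0,"ry":0,"rz":0},{"x":0,"y":-0.243,"z":0.07,"rx":0,"ry":0,"rz":0},{"x":0,"y":-0.243,"z":0.07,"rx":0,"ry":0,"rz":0},{"x":0,"y":-0.243,"z":0.07,"rx":0,"ry":0,"rz":0}]'
python3 -m crank '[{"x":0,"y":0,"z":0.02,"rx":0,"ry":0,"rz":0},{"x":0,"y":0,"z":0.04,"rx":0,"ry":0,"rz":0},{"x":0,"y":0,"z":0.06,"rx":0,"ry":0,"rz":0},{"x":0,"y":0,"z":0.075,"rx":0,"ry":0,"rz":0},{"x":0,"y":0,"z":0.075,"rx":0,"ry":0,"rz":0}]'
python3 -c "
from h import *
s=ctrl.observe();print(s['torque'].round(3),yaw(s))"
```

```text
clock: 28.2
tool_pos: [0.5254, -0.0795, 0.1718]
orientation: [0.871, 0.492, 0.0, 0.0]
ft_force: [-0.8, -0.0, -2.1]
opening: 0.0247
clock: 28.62
tool_pos: [0.5249, -0.0795, 0.1552]
orientation: [0.871, 0.491, -0.001, -0.001]
ft_force: [-0.4, -0.1, -3.3]
opening: 0.0251
[ 0.03  -0.028  0.003] 58.86498318705276
```

```bash
python3 -m crank '[{"x":0,"y":0,"z":0.015,"rx":0,"ry":0,"rz":0},{"x":0,"y":0,"z":0.03,"rx":0,"ry":0,"rz":0},{"x":0,"y":0,"z":0.045,"rx":0,"ry":0,"rz":0},{"x":0,"y":0,"z":0.057,"rx":0,"ry":0,"rz":0},{"x":0,"y":0,"z":0.062,"rx":0,"ry":0,"rz":0}]'
python3 -m crank '[{"x":0,"y":0,"z":0.003,"rx":0,"ry":0,"rz":0},{"x":0,"y":0,"z":0.003,"rx":0,"ry":0,"rz":0},{"x":0,"y":0,"z":0.003,"rx":0,"ry":0,"rz":0}]'
python3 -c "
from h import *
s=ctrl.observe();print(s['torque'].round(3),yaw(s),R.from_quat(s['orientation']).apply([0,0,1]).round(4))"
```

```text
clock: 29.03
tool_pos: [0.5253, -0.0797, 0.1439]
orientation: [0.871, 0.491, -0.0, 0.0]
ft_force: [-2.9, -1.4, 3.2]
opening: 0.0248
clock: 29.28
tool_pos: [0.5254, -0.0797, 0.1439]
orientation: [0.871, 0.491, 0.0, 0.0]
ft_force: [-3.0, -1.2, 3.7]
opening: 0.0246
[-0.114  0.662  0.022] 58.87104224161002 [ 4.e-04 -3.e-04 -1.e+00]
```

```bash
python3 -m crank '[{"x":0,"y":0,"z":0.003,"rx":0,"ry":0,"rz":0},{"x":0,"y":0,"z":0.005,"rx":0,"ry":0,"rz":0},{"x":0,"y":0,"z":0.005,"rx":0,"ry":0,"rz":0},{"x":0,"y":0,"z":0.005,"rx":0,"ry":0,"rz":0}]'
python3 -c "
from h import *
im=ctrl.get_image('scene');cv2.imwrite('pics/fin.png',cv2.resize(im[110:290,180:450],None,fx=2.9,fy=2.9,interpolation=cv2.INTER_CUBIC))"
```

```text
clock: 29.62
tool_pos: [0.5257, -0.0799, 0.1438]
orientation: [0.871, 0.491, 0.0, 0.001]
ft_force: [-6.6, -0.6, 10.8]
opening: 0.0249
```

View pics/fin.png

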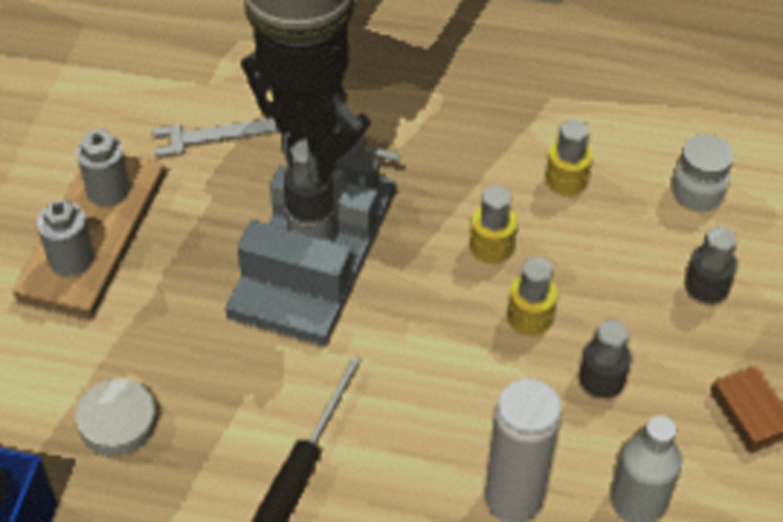

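The socket is home and upright on the vise nut at about (308,190). The two tried sockets stand at (712,265) and (605,360), and the rest looks undisturbed. I'll ease the push slightly and hand in.

```bash
python3 -m crank '[{"x":-0.001,"y":-0.002,"z":-0.002,"rx":0,"ry":0,"rz":0},{"x":-0.001,"y":-0.002,"z":-0.002,"rx":0,"ry":0,"rz":0},{"x":-0.001,"y":-0.002,"z":-0.002,"rx":0,"ry":0,"rz":0},{"x":-0.001,"y":-0.002,"z":-0.002,"rx":0,"ry":0,"rz":0}]'
python3 -c "
from h import *
s=ctrl.observe();print(s['torque'].round(3),yaw(s));ctrl.job_done()"
```

```text
clock: 30.0
tool_pos: [0.5254, -0.0797, 0.1439]
orientation: [0.871, 0.491, 0.001, 0.001]
ft_force: [-3.1, -0.6, 6.8]
opening: 0.0245
[-0.021  0.69   0.011] 58.87263188594088
the job is handed in; nothing more can be done
```

I handed the job in at 30 s, with the nut turned about 30° anticlockwise and the arm still gripping the right socket, fully home on the nut.

- **Trying the sockets:** The first two dark sockets went fully on, but turned 15–17° with no torque and did not move the nut. I set both back upright where they had stood. The third went home, took up its play and drove the nut at about 0.4 N·m.
- **Turn check:** I lifted the third socket off once to look. The nut's corners read about 55.5°, against about 25.2° at the start. I then reseated it.
- **Last readings:** The TCP was at 0.1439 m (0.1438 m expected when seated), tool vertical, torque about zero, and the tool pushing down with a wrist reading of about 7 N. The final scene picture showed everything else in place.
- **Checks that failed or disagreed:**
  - The third socket first landed on top of the nut because it was about 1.6 mm off; a small sideways nudge fixed it.
  - The automatic angle fit failed in shadow on the final nut view, so I read the corners by eye. The turn is good to a few degrees.
  - The socket turned more than 12° before it met resistance, compared with the 8° of play stated.

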